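# Put the spice tins away in the double-door cupboard

### The arm

A 7-joint arm with a two-finger parallel gripper is mounted at the origin on the work surface. World frame = base frame: x ahead of the robot, y to its left, z up, the work surface at z = 0. Lengths are in m, angles in rad, forces in N, time in s.
With the tool pointing down it reaches from about 0.4 to 0.9 m from the base axis. Payload 5.6 kg.
Tool frame: the origin (TCP) lies on the centre line of the jaws, within the pads' length; the fingertips stand 19 mm ahead of it and the grasp point (between the pads) is the TCP; z points along the fingers, y is the direction in which the jaws open and shut (so a half turn about z gives the same grasp; the last joint's range is limited). The gripper opens to 92 mm and grips with 3 to 60 N. Pads are 20 mm wide; open, the fingers measure 128 mm over their backs; the gripper's body (75 mm by 189 mm) begins 69 mm behind the grasp point.
Start: joints at [-1.392, 0.468, -0.012, 1.603, 0.006, 1.071, -0.056], TCP at [0.143, 0.634, 0.234] pointing down, gripper open.
Joint ranges: [-2.53, 2.53], [-0.31, 2.02], [-1.57, 1.55], [0.28, 2.44], [-1.29, 4.43], [0.15, 1.84], [-2.92, 2.92]. Speed limits (rad/s): [2.57, 2.57, 3.14, 3.14, 3.14, 3.14, 3.14].

### API

Orientations are given as a unit quaternion [x, y, z, w].
In Python, from bench import state, capture, sign_off gives the robot as it stands. The module is installed in compiled form; this text tells all that it offers.
- The arm moves only by the tool send_rows, never from a script. Its argument "steps" is one flat list of numbers, 6 for each row, row after row: the shift along the world's x, y, z in mm, then the turn, a rotation vector about the world's x, y, z in rad. In form: [dx, dy, dz, wx, wy, wz, dx, dy, dz, wx, wy, wz, ...]. A call has 1 to 20 rows; each row is the pose to reach, as a shift and turn from the pose measured when the call began; what a row does not reach only later rows make up. A row lasts 1/10 s, in which the tool goes at most 50 mm and 8.59 degrees, less where a joint would pass 70% of its speed; a pose out of reach is approached as far as the arm can. A call with a gripper value outside its range is refused whole. "jaw" is the opening, from 0 (shut) to 1 (fully open), set as the call begins (left out, the last holds). The fingers move at their own pace and stop on an object; "squeeze" is the grip in N (left out, the last holds). Time passes only in rows, so rows that repeat a pose let the fingers close. It gives the time, the measured TCP pose, the force and the opening at its end, in the units of the state.
- state(): the state, without advancing time (a new reading comes with each control period).
- capture(name): name is "side" or "top"; returns a dict with "color" (400x640x3 uint8, blue, green, red), "fx", "fy", "cx", "cy" (pixels), "view" (4x4, takes a point from world to camera coordinates). Camera axes: x right, y down, z forward; pixel columns grow to the right and rows downward; lengths in m; the calibration is good to about 2 mm. A picture is of the moment at which its call begins. There is no depth.
- sign_off(): hands the job in, once; it reports no verdict.
The state is a dict: "time_s": time; "joint_positions": joint angles; "joint_vel": joint speeds; "effort": joint torques, N m; "tool_pos": TCP position; "ee_rot": TCP orientation; "wrist_force": force on the tool from outside, world axes, zero at the start; "torque": the same for the moment, N m; "finger_gap": opening from 0.0 (shut) to 1.0 (fully open).
Only numpy, scipy, OpenCV 4.12 (cv2) and the standard library are available. Lean on these libraries where they do the work, as an engineer would, in place of code of your own. Each camera call takes 0.05 s, during which the arm holds its last target.

### The job

Turn the brass button clear, open the latched left door of the little spice cupboard and then the right door that it overlaps, and pull the tray inside out to its stop. Stand every spice tin that is on the ledge upright in the tray and slide the tray fully home again with the tins on it. The cupboard has just been wiped out, so leave both doors standing wide open to air, and leave everything else on the ledge where it is.

Things in the scene. Friction and masses are not known exactly. Their poses are not given: they have to be found in the camera images.
- cupboard: Low brown wooden spice cupboard, fixed: 346 mm wide (y), 315 deep (x), 199 high, two doors in front. Origin: middle of its front edge, at ledge level; x points into it (away from the robot at yaw 0), y to the left as the robot sees it, z up. A 32 mm top rail (163 to 195 mm above the ledge, face flush with the doors) runs above the doors; inside it is 310 mm wide, free from 14 to 163 mm up.
- turn_button (a joint): Brass bar 72 x 16 x 8 mm, rounded ends, pivoted at its middle on the rail's face above the left door. Rad: 0 = upright (lower half reaches 17 mm over the left door and locks it, upper half stands 20 mm above the rail); -1.62 to 1.62, turns either way (positive: upper end goes to the right, -y), frees the door beyond 1.2, stays where left (0.025 N m): push it over, then press it level.
- button_pivot (a point): Middle of the turn button: on its pivot axis (the cupboard's x axis) at mid thickness, 6 mm in front of the rail's face, 105 mm left (+y) of the cupboard's middle, 179 mm above the ledge.
- leaf_left (a joint): Left, latched door, hinged at its left edge: 153 mm wide, 144 high, 15 thick, face flush with the cupboard's front. Rad, 0 = shut, to 1.9 as it swings towards the robot. On its free edge a cover strip 32 mm wide, 6 thick (face 8 mm proud) overlaps the right door's face by 15 mm and holds that door shut until this one opens. 0.45 kg, light hinge, stays where left.
- leaf_left_handle (a point): Grasp point on the left door's pull: a vertical steel bar, 11 mm diameter, 122 mm long, 40 mm in front of the door's face (middle line), 36 mm from its free edge. The point is 18 mm below the bar's top, 16 mm below the door's top, 144 mm above the ledge. Stand-offs 28 and 78 mm below it, so the top end can be taken from above. Moves with the door, carries its axes (the cupboard's when shut).
- leaf_left_hinge (a point): Point on the left door's vertical hinge axis, at the height of the grasp point.
- leaf_right (a joint): Right door (the overlapped one), the mirror image of the left, hinged on its right edge, without a strip. Angle in rad, 0 = shut, grows to 1.9 as it swings towards the robot.
- leaf_right_handle (a point): Grasp point on the right door's pull, the mirror image of the left's.
- leaf_right_hinge (a point): Point on the right door's vertical hinge axis, at the height of the grasp point.
- tray (a joint): Pull-out tray inside: m, 0 = home, 0.205 = at its stop, pulled along the cupboard's -x. 262 mm wide, 240 deep; front 12 mm thick, 34 high; other walls 8 thick, 30 high; floor 6 mm; underside 18 mm above the ledge. Home, its front face is 56 mm behind the cupboard's front. Friction about 2.5 N; stays where it is left.
- tray_knob (a point): Centre of the head of the round brass knob on the middle of the tray's front: 24 mm diameter, head 18 mm long, axis along x; the point is 25 mm in front of the tray's face, 38 mm above the ledge. Tray home, it is 31 mm behind the cupboard's front and 125 mm below the rail: take it with the tool tilted about 45 degrees, a finger on its left and right.
- tray_load (a point): Point on the tray floor's middle line, 44 mm behind the inside of its front wall, 24 mm above the ledge; carries the cupboard's axes. The inner floor, 220 mm deep and 246 wide, reaches from 44 mm before to 176 mm behind it. With the tray at its stop it is 93 mm in front of the cupboard's front, clear of the rail; a row of three tins at 75 mm spacing along y has room here.
- tin0: Round metal spice tin with dark lid, 62 mm diameter, 64 mm high, 0.2 kg, part full so bottom-heavy; origin at the centre of its underside, z up. May be absent (two or three of the four are on the ledge).
- tin1: Round metal spice tin with dark lid, 62 mm diameter, 64 mm high, 0.2 kg, part full so bottom-heavy; origin at the centre of its underside, z up. May be absent (two or three of the four are on the ledge).
- tin2: Round metal spice tin with dark lid, 62 mm diameter, 64 mm high, 0.2 kg, part full so bottom-heavy; origin at the centre of its underside, z up. May be absent (two or three of the four are on the ledge).
- tin3: Round metal spice tin with dark lid, 62 mm diameter, 64 mm high, 0.2 kg, part full so bottom-heavy; origin at the centre of its underside, z up. May be absent (two or three of the four are on the ledge).
- molcajete: Stone molcajete, 172 mm diameter, 108 mm high. Stays where it is. Origin at the underside.
- warmer: Black plastic tortilla warmer with hinged lid, 200 mm diameter, 78 mm high. Stays where it is. Origin at the underside.
- bowl: Green ceramic bowl, 136 mm diameter, 60 mm high. Stays where it is. Origin at the underside.
- ladle: Steel ladle lying down, its cup 86 mm wide, handle reaching 270 mm along its -x, up to 46 mm high; origin under the cup. Stays where it is. Origin at the underside.
- tongs: Steel tongs lying down, 235 mm long along its +x from the origin at the spring end, 24 mm high. Stays where it is. Origin at the underside.
- oil: Green glass oil bottle, 70 mm diameter, 240 mm high. Stays where it is. Origin at the underside.
- mill: Dark wooden pepper mill, 58 mm diameter, 166 mm high. Stays where it is. Origin at the underside.
There are look-alikes about, which are no part of the job. What is shaped like the tin1 but blue, green or purple is not meant.

How it is judged:
On the way, in this order (a step that is already met when the one before it is completed fails the run):
1. the button is turned clear and the left (latched) door is open past 50 degrees (value of joint leaf_left above 0.9 rad and (value of joint turn_button above 0.9 rad or value of joint turn_button below -0.9 rad)), for 0.1 s.
2. the right (overlapped) door is open past 70 degrees, the left still open (value of joint leaf_right above 1.2 rad and value of joint leaf_left above 0.9 rad), for 0.2 s.
3. the tray is pulled out to its stop (value of joint tray above 0.197 m), for 0.2 s.
4. with the tray out, every tin on the ledge stands upright in it (x of tin0 in the frame of tray_load between -0.024 and 0.156 m and y of tin0 in the frame of tray_load between -0.1 and 0.1 m and z of tin0 in the frame of tray_load between -0.006 and 0.008 m and angle between each of tin0, tin1, tin2, tin3's own z axis and vertical below 0.15 rad and x of tin1 in the frame of tray_load between -0.024 and 0.156 m and y of tin1 in the frame of tray_load between -0.1 and 0.1 m and z of tin1 in the frame of tray_load between -0.006 and 0.008 m and x of tin2 in the frame of tray_load between -0.024 and 0.156 m and y of tin2 in the frame of tray_load between -0.1 and 0.1 m and z of tin2 in the frame of tray_load between -0.006 and 0.008 m and x of tin3 in the frame of tray_load between -0.024 and 0.156 m and y of tin3 in the frame of tray_load between -0.1 and 0.1 m and z of tin3 in the frame of tray_load between -0.006 and 0.008 m and value of joint tray above 0.12 m), for 0.2 s.
5. the tray is pushed fully home with the tins on it (x of tin0 in the frame of tray_load between -0.024 and 0.156 m and y of tin0 in the frame of tray_load between -0.1 and 0.1 m and z of tin0 in the frame of tray_load between -0.006 and 0.008 m and angle between each of tin0, tin1, tin2, tin3's own z axis and vertical below 0.15 rad and x of tin1 in the frame of tray_load between -0.024 and 0.156 m and y of tin1 in the frame of tray_load between -0.1 and 0.1 m and z of tin1 in the frame of tray_load between -0.006 and 0.008 m and x of tin2 in the frame of tray_load between -0.024 and 0.156 m and y of tin2 in the frame of tray_load between -0.1 and 0.1 m and z of tin2 in the frame of tray_load between -0.006 and 0.008 m and x of tin3 in the frame of tray_load between -0.024 and 0.156 m and y of tin3 in the frame of tray_load between -0.1 and 0.1 m and z of tin3 in the frame of tray_load between -0.006 and 0.008 m and value of joint tray below 0.008 m), for 0.2 s.
At the end, for the whole second after the job is handed in: every tin present stands upright (within about 9 degrees) and at rest on the tray's floor inside its walls; the tray is home within 8 mm; both doors are open by more than 70 degrees (1.2 rad) (all of step 5 and linear speed of each of tin0, tin1, tin2, tin3 below 0.02 m/s and value of joint each of leaf_left, leaf_right above 1.2 rad); the robot touches nothing.
It fails at once if another thing on the ledge is shoved aside (over 40 mm, ladle and tongs 50 mm) (distance of any of molcajete, warmer, bowl, oil, mill from where it was at the start of the episode above 0.04 m or distance of any of ladle, tongs from where it was at the start of the episode above 0.05 m).
Of tin0, tin1, tin2, tin3 only 2 to 3 are there at a start; the rules pass over those that are not, and their reading is None.
At some moment in a run one of tin0, tin1, tin2, tin3 may be knocked a few centimetres aside while the robot is not near it.
It also fails if it takes over 210 s, if anything falls off the work surface, if the arm or the gripper's body presses on something with over 40 N, if the wrist force passes 120 N, or if a joint passes its speed limit or range.

## Working session

There is one attempt and no reset: what is moved stays moved. The work goes in short steps, Python scripts to look and compute and a tool call to move; the robot and the scene stay as the last step left them, time stands still between calls to the robot, and variables do not carry over. Pictures are saved under pics/ and viewed, and the job is handed in when it is done.

Besides the shell and the picture viewer there is one more tool, called after "Request:" as name(argument=value, ...) on one line, values as JSON. send_rows: Moves the arm, as the interface text tells. Its arguments: {"type":"object","properties":{"steps":{"type":"array","items":{"type":"number"}},"jaw":{"type":"number"},"squeeze":{"type":"number"}},"required":["steps"]}

```bash
mkdir -p pics; python3 - <<'E'
from bench import state, capture
import cv2, numpy as np
s=state(); print(s)
for n in ("side","top"):
    c=capture(n); cv2.imwrite(f"pics/{n}0.png",c["color"]); print(n,c["fx"],c["fy"],c["cx"],c["cy"],np.round(c["view"],4).tolist())
E
```

```text
{'time_s': 0.0, 'joint_positions': array([-1.39199664,  0.4683892 , -0.01161685,  1.603616  ,  0.00601146,
        1.07137158, -0.05627799]), 'joint_vel': array([ 0.00050653,  0.00237587, -0.00084945,  0.00125134,  0.00057836,
       -0.00158116, -0.00102203]), 'effort': array([-1.51288318e-04, -5.20582116e+01, -1.21191546e-02, -2.43766093e+01,
       -5.65247086e-02,  1.72798085e-02,  1.71414326e-04]), 'tool_pos': array([0.14293213, 0.63353501, 0.23263567]), 'ee_rot': array([ 1.10684532e-01,  9.93855205e-01, -8.74160185e-04, -3.38693170e-05]), 'wrist_force': array([ 0.13232515, -0.79421687, -0.49803627]), 'torque': array([-0.03032149, -0.01765356, -0.05705932]), 'finger_gap': 0.9998983142642406}
side 497.0805428518875 497.0805428518875 314.58810311364175 204.0499568245602 [[0.9111, -0.412, 0.0143, -0.466], [-0.3067, -0.7005, -0.6444, 0.2849], [0.2755, 0.5828, -0.7645, 1.8993], [0.0, 0.0, 0.0, 1.0]]
top 492.7567546678144 492.7567546678144 330.26639373600256 195.43110556446754 [[0.0165, -0.9998, -0.006, 0.0384], [-0.9968, -0.0159, -0.0786, 0.5315], [0.0785, 0.0073, -0.9969, 1.5879], [0.0, 0.0, 0.0, 1.0]]
```

View pics/side0.png

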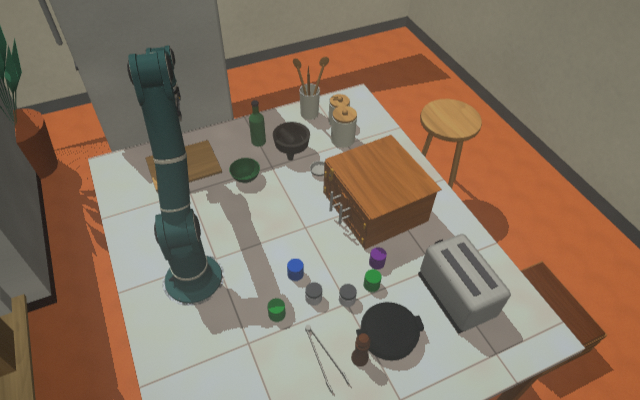

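View pics/top0.png

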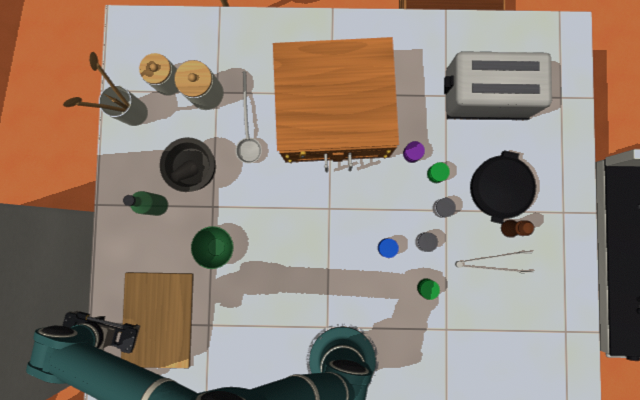

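```bash
cat > h.py <<'E'
import numpy as np, cv2
from bench import state, capture
def ray(c,u,v):
    V=np.array(c["view"]);R=V[:3,:3];t=V[:3,3]
    d=R.T@np.array([(u-c["cx"])/c["fx"],(v-c["cy"])/c["fy"],1.0]);o=-R.T@t
    return o,d
def onz(c,u,v,z):
    o,d=ray(c,u,v);return o+d*(z-o[2])/d[2]
def proj(c,p):
    V=np.array(c["view"]);q=V[:3,:3]@np.array(p)+V[:3,3]
    return np.array([c["fx"]*q[0]/q[2]+c["cx"],c["fy"]*q[1]/q[2]+c["cy"]])
def crop(c,u0,v0,u1,v1,name,k=4):
    im=c["color"][v0:v1,u0:u1]; cv2.imwrite(f"pics/{name}.png",cv2.resize(im,None,fx=k,fy=k,interpolation=cv2.INTER_CUBIC))
E
python3 - <<'E'
from h import *
t=capture("top");s=capture("side")
print(ray(t,0,0)[0],ray(s,0,0)[0])
crop(t,260,25,460,175,"tcup")
crop(s,310,130,450,250,"scup",5)
crop(s,260,230,400,330,"stins",5)
crop(t,370,130,550,310,"ttins",3)
E
```

```text
[0.40450135 0.03523274 1.62492298] [-0.01142283 -1.0992181   1.64234829]
```

View pics/tcup.png

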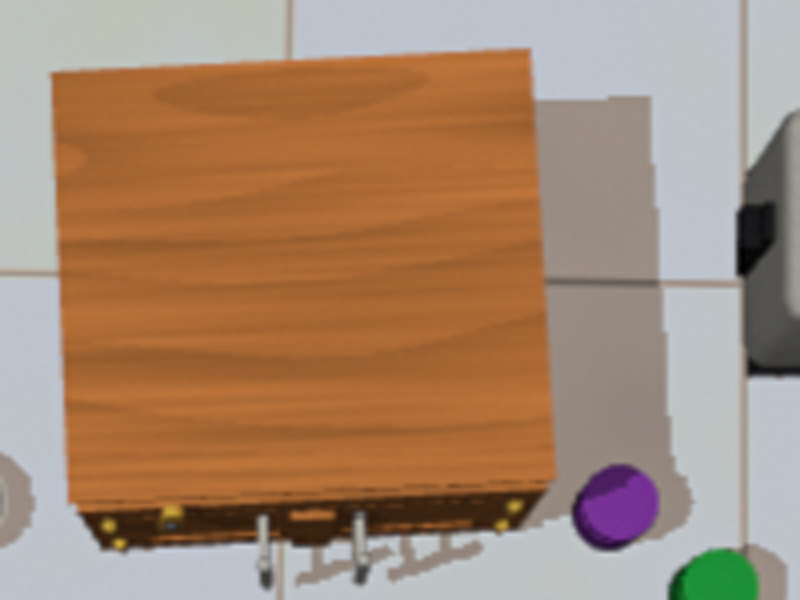

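View pics/scup.png

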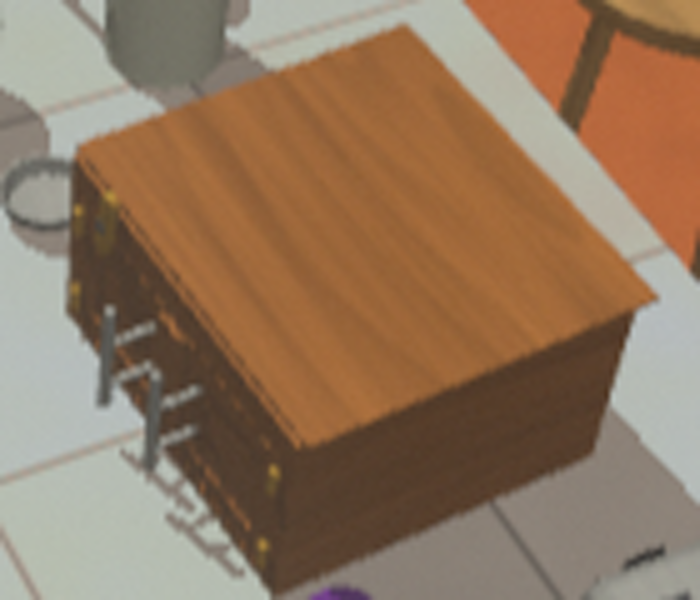

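View pics/stins.png

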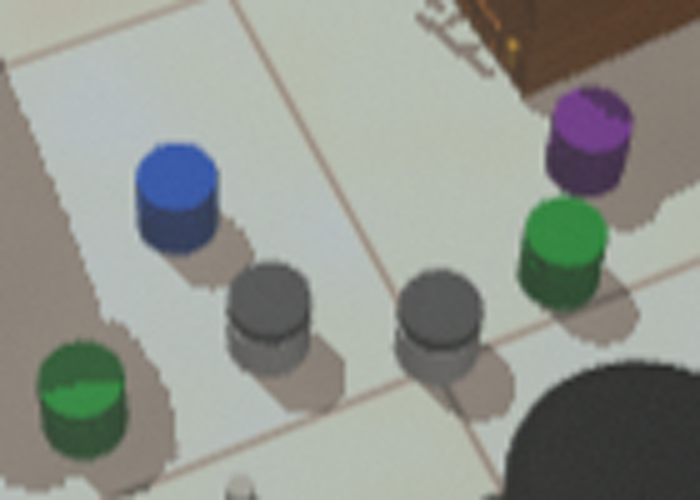

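View pics/ttins.png

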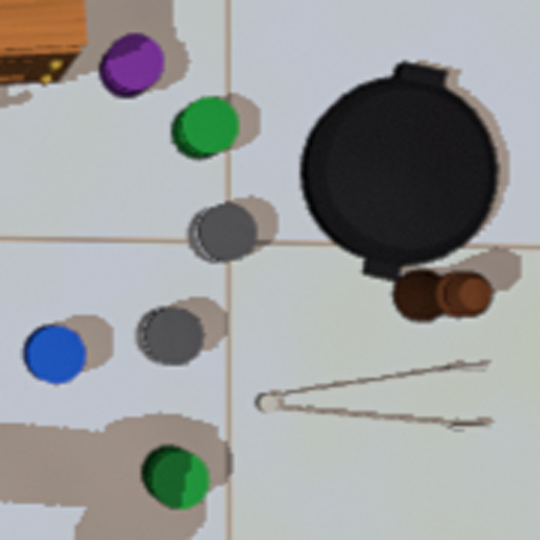

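```bash
python3 - <<'E'
from h import *
t=capture("top");s=capture("side")
# top panel mask
for c,n in((t,"top"),(s,"side")):
    hsv=cv2.cvtColor(c["color"],cv2.COLOR_BGR2HSV)
    m=cv2.inRange(hsv,(8,100,110),(20,220,255))
    if n=="top": m[:,:265]=0;m[:,405:]=0;m[:25]=0;m[170:]=0
    else: m[:,:315]=0;m[:,445:]=0;m[:130]=0;m[222:]=0
    k,_=cv2.findContours(m,0,2);k=max(k,key=cv2.contourArea)
    h=cv2.convexHull(k)
    for e in (2,3,4,5,6):
        a=cv2.approxPolyDP(h,e,True)
        if len(a)==4:break
    # refine: fit lines to hull edges pts
    a=a[:,0]; pts=k[:,0].astype(float); L=[]
    for i in range(4):
        p,q=a[i],a[(i+1)%4]; d=(q-p)/np.linalg.norm(q-p); nn=np.array([-d[1],d[0]])
        sel=[x for x in pts if abs((x-p)@nn)<2.5 and 4<(x-p)@d<np.linalg.norm(q-p)-4]
        L.append(cv2.fitLine(np.array(sel,np.float32),cv2.DIST_HUBER,0,.01,.01).ravel())
    P=[]
    for i in range(4):
        l1,l2=L[i-1],L[i]
        A=np.array([[l1[0],-l2[0]],[l1[1],-l2[1]]]);b=np.array([l2[2]-l1[2],l2[3]-l1[3]])
        x=np.linalg.solve(A,b);u=l1[2]+x[0]*l1[0],l1[3]+x[0]*l1[1]
        P.append(onz(c,u[0],u[1],.199));print(n,np.round(u,1),np.round(P[-1],4))
    for i in range(4):
        d=P[(i+1)%4]-P[i];print(np.linalg.norm(d).round(4),np.arctan2(d[1],d[0]).round(4))
# front base corners in side/top by eye
print("base FR side",onz(s,310+275/5,130+590/5,0),"base FL top",onz(t,260+103/4,25+549/4,0),"base FR top",onz(t,260+522/4,25+530/4,0))
for u,v in((427,239),(445,206)): print("tin",onz(t,u,v,.064))
for u,v in((260+268/5,230+300/5),(260+440/5,230+310/5)): print("tin side",onz(s,u,v,.064))
E
```

```text
top [392.   37.6] [ 0.9908 -0.1302  0.199 ]
top [397.8 146.2] [ 0.6641 -0.1493  0.199 ]
top [277.4 152.2] [0.6411 0.2025 0.199 ]
top [272.9  42.9] [0.9695 0.224  0.199 ]
0.3272 -3.0834
0.3525 1.6363
0.3291 0.0653
0.3548 -1.5107
side [390.7 134.7] [0.9711 0.226  0.199 ]
side [440.9 189.2] [ 0.9931 -0.1282  0.199 ]
side [369.9 219.4] [ 0.6659 -0.1493  0.199 ]
side [323.6 159.6] [0.641  0.2037 0.199 ]
0.3548 -1.5086
0.3279 -3.077
0.3539 1.6414
0.3309 0.0675
base FR side [ 0.67113951 -0.13983376  0.        ] base FL top [0.64082362 0.19707571 0.        ] base FR top [ 0.6621752  -0.15106558  0.        ]
tin [ 0.39455405 -0.26045116  0.064     ]
tin [ 0.49964264 -0.31728944  0.064     ]
tin side [ 0.386228   -0.26596601  0.064     ]
tin side [ 0.49667896 -0.32383733  0.064     ]
```

```bash
python3 - <<'E'
from h import *
t=capture("top");s=capture("side")
crop(t,315,145,365,180,"thand",14)
crop(s,320,165,365,235,"shand",8)
crop(t,280,140,330,170,"tbtn",14)
yaw=.064
o=np.array([(onz(s,u,v,.162)) for u,v in((331.8,192),(341.2,204.4))]);print(o)
R=np.array([[np.cos(yaw),-np.sin(yaw)],[np.sin(yaw),np.cos(yaw)]])
print([o[i,:2]-R@np.array([-.04,.038*(1-2*i)]) for i in(0,1)])
E
```

```text
[[ 0.61068129  0.05884101  0.162     ]
 [ 0.61637035 -0.01405122  0.162     ]]
[array([0.65302974, 0.02347706]), array([0.65385812, 0.02642924])]
```

View pics/thand.png

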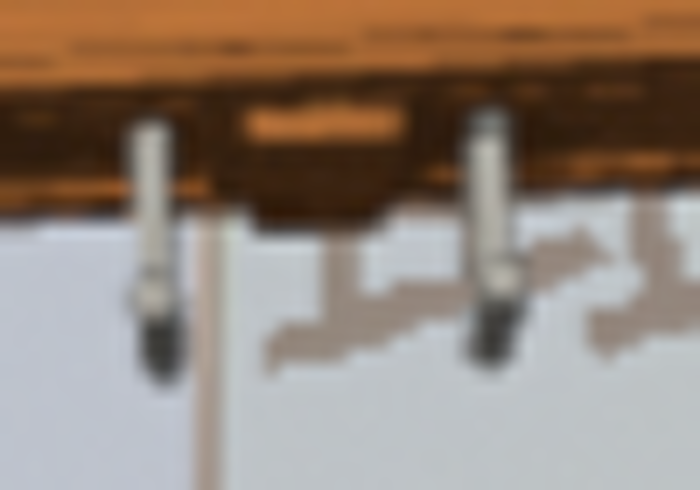

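View pics/shand.png

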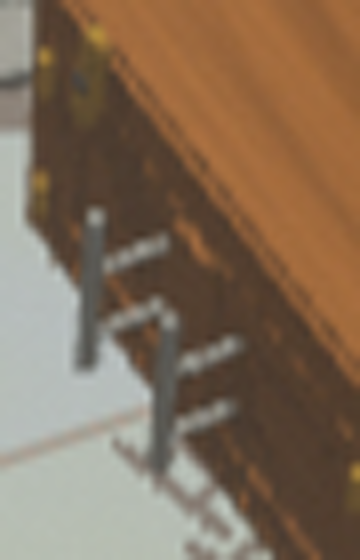

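View pics/tbtn.png

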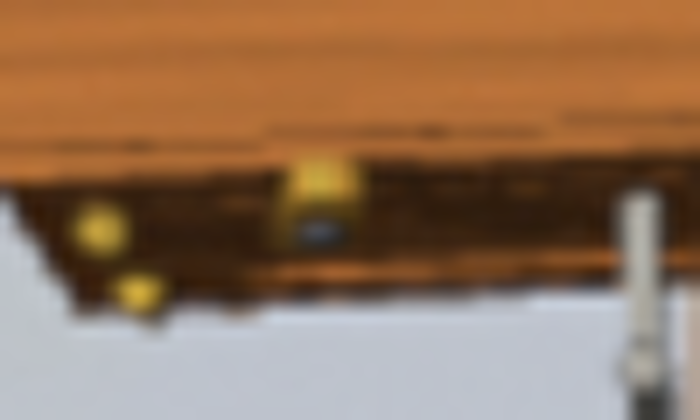

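```bash
python3 - <<'E'
from h import *
t=capture("top");s=capture("side")
A=np.array([onz(t,u,v,.162) for u,v in((325.9,165.9),(350.7,164.8))])
B=np.array([onz(s,u,v,.162) for u,v in((331.9,192.3),(341.3,205))])
print(A,B)
yaw=.064
R=np.array([[np.cos(yaw),-np.sin(yaw)],[np.sin(yaw),np.cos(yaw)]])
for M in(A,B):
  print([M[i,:2]-R@np.array([-.04,.038*(1-2*i)]) for i in(0,1)])
O=np.array([.654,.026])
# check predictions: front panel corners, button, hinges, bases
def w(x,y,z): return np.r_[O+R@np.array([x,y]),z]
for n,p in dict(FLbase=(0,.173,0),FRbase=(0,-.173,0),BR=(.315,-.173,.199),BL=(.315,.173,.199),FLt=(0,.173,.199),FRt=(0,-.173,.199),btntop=(-.006,.105,.215),btnmid=(-.010,.105,.179),barLtop=(-.04,.038,.162)).items():
  print(n,proj(t,w(*p)).round(1),proj(s,w(*p)).round(1))
E
```

```text
[[ 0.60812201  0.06048131  0.162     ]
 [ 0.61259703 -0.01366072  0.162     ]] [[ 0.61035701  0.0572443   0.162     ]
 [ 0.61537274 -0.01694715  0.162     ]]
[array([0.65047046, 0.02511736]), array([0.6500848 , 0.02681974])]
[array([0.65270546, 0.02188035]), array([0.65286051, 0.0235333 ])]
FLbase [285.3 161.6] [323.2 192.4]
FRbase [389.2 156.6] [364.5 249.8]
BR [390.7  41.3] [437.7 190. ]
BL [274.5  46.9] [388.7 136.6]
FLt [278.7 151.6] [324.5 160.3]
FRt [396.9 145.9] [369.3 219. ]
btntop [301.6 151.6] [331.5 168.6]
btnmid [302.5 155. ] [330.3 175.2]
barLtop [325.6 164.7] [331.7 191.5]
```

```bash
cat >> h.py <<'E'
O=np.array([.651,.024]);YAW=.064
Rz=np.array([[np.cos(YAW),-np.sin(YAW)],[np.sin(YAW),np.cos(YAW)]])
def cw(x,y,z): return np.r_[O+Rz@np.array([x,y]),z]
from scipy.spatial.transform import Rotation as Ro
def tgt(yaw_jaw,tilt=0):
    # tool pose: z down tilted forward(cupboard +x) by tilt, y along cupboard y rotated by yaw_jaw
    y=np.array([0,1,0]); z=np.array([np.sin(tilt),0,-np.cos(tilt)]); x=np.cross(y,z)
    return Ro.from_euler('z',YAW+yaw_jaw)*Ro.from_matrix(np.c_[x,y,z])
def delta(p,rot,s=None):
    s=s or state()
    r=(rot*Ro.from_quat(s["ee_rot"]).inv()).as_rotvec()
    return ((np.array(p)-s["tool_pos"])*1000).round(1), r.round(3)
E
python3 - <<'E'
from h import *
s=capture("side");t=capture("top")
print("oil",onz(s,257,143,0),onz(t,163,205,0)); print("bowl",onz(t,212,247,.05),"molc",onz(t,187,164,.1),"mill",onz(t,508,229,0),"ladle",onz(t,248,150,.03))
print("green",onz(t,438,172,.064),"purple",onz(t,414,151,.064),"blue",onz(t,388,247,.064))
print("pivot",cw(-.006,.105,.179))
p=cw(-.013,.105+.008+.018+.022,.29);print(p,delta(p,tgt(0)))
for q in([.33,.42,.3],[.5,.3,.3]): print(delta(q,tgt(0)))
E
```

```text
oil [0.48494652 0.61361781 0.        ] [0.49184774 0.60015557 0.        ]
bowl [0.35779421 0.42064459 0.05      ] molc [0.61595871 0.49577311 0.1       ] mill [ 0.43124011 -0.53812751  0.        ] ladle [0.67497103 0.31868743 0.03      ]
green [ 0.60775605 -0.29522364  0.064     ] purple [ 0.67416345 -0.21865186  0.064     ] blue [ 0.36742728 -0.13780983  0.064     ]
pivot [0.63829687 0.1284013  0.179     ]
[0.6282413  0.17585533 0.29      ] (array([ 485.2, -458.2,   56.4]), array([-0.   ,  0.   ,  0.286]))
(array([ 187. , -214.1,   66.4]), array([-0.   ,  0.   ,  0.286]))
(array([ 357. , -334.1,   66.4]), array([-0.   ,  0.   ,  0.286]))
```

Request:
send_rows(steps=[0,0,30,0,0,0.03,20,-20,60,0,0,0.06,50,-48,66,0,0,0.09,80,-76,66,0,0,0.12,110,-105,66,0,0,0.15,140,-133,66,0,0,0.18,170,-161,66,0,0,0.21,200,-190,66,0,0,0.24,230,-218,66,0,0,0.27,260,-246,66,0,0,0.286,290,-275,66,0,0,0.286,320,-303,66,0,0,0.286,350,-331,66,0,0,0.286,380,-360,66,0,0,0.286,410,-388,66,0,0,0.286,440,-416,66,0,0,0.286,465,-440,66,0,0,0.286,480,-453,62,0,0,0.286,485,-458,57,0,0,0.286,485,-458,57,0,0,0.286], jaw=0)

```text
time_s: 2.6
tool_pos: [0.6277, 0.1754, 0.2894]
ee_rot: [-0.031, 1.0, -0.0, -0.001]
wrist_force: [-0.3, 0.2, -0.3]
finger_gap: 0.006
```

```bash
python3 - <<'E'
from h import *
st=state(); print(st["tool_pos"],st["joint_positions"].round(2),st["finger_gap"],st["wrist_force"])
p=cw(-.013,.153,.209);print(delta(p,tgt(0)))
s=capture("side");cv2.imwrite("pics/side1.png",s["color"]);t=capture("top");cv2.imwrite("pics/top1.png",t["color"])
E
```

```text
[0.62774598 0.17538292 0.28942782] [-0.49  0.43  0.24  1.55 -0.1   1.18  1.39] 0.005794319068561028 [-0.26680482  0.19607452 -0.27082246]
(array([  0.5,   0.5, -80.4]), array([ 0.001, -0.002,  0.001]))
```

View pics/side1.png

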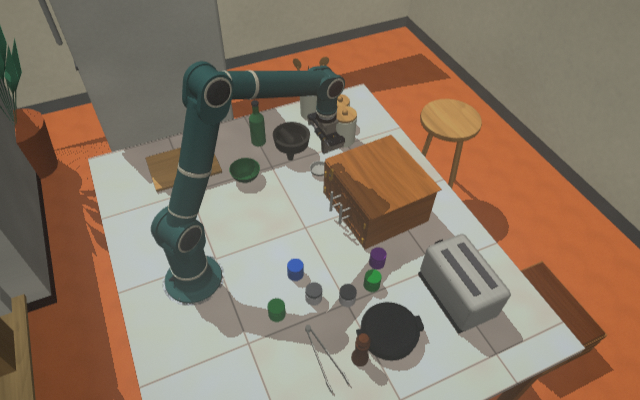

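View pics/top1.png

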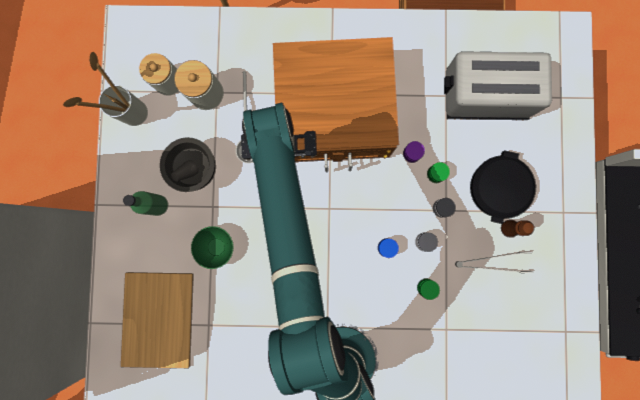

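Request:
send_rows(steps=[0,0,-25,0,0,0,0,0,-50,0,0,0,0,0,-70,0,0,0,0,0,-79,0,0,0,0,0,-79,0,0,0,1,-8,-79,0,0,0,1,-16,-79,0,0,0,2,-22,-79,0,0,0,2,-28,-79,0,0,0,2,-34,-79,0,0,0,3,-40,-79,0,0,0,3,-46,-79,0,0,0,3,-50,-79,0,0,0,3,-50,-79,0,0,0])

```text
time_s: 4.1
tool_pos: [0.63, 0.1261, 0.2111]
ee_rot: [-0.032, 0.999, -0.0, -0.001]
wrist_force: [0.2, -0.5, 0.7]
finger_gap: 0.005
```

```bash
python3 - <<'E'
from h import *
st=state(); print(st["tool_pos"],st["wrist_force"])
s=capture("side");crop(s,300,130,380,220,"sb",6)
t=capture("top");crop(t,270,130,370,180,"tb",7)
p=cw(-.013,.105-.028,.209);print(delta(p,tgt(0)))
E
```

```text
[0.62996356 0.12613626 0.21105451] [ 0.15682524 -0.49094337  0.72707983]
(array([  3.1, -26.4,  -2.1]), array([ 0.001, -0.002, -0.001]))
```

View pics/sb.png

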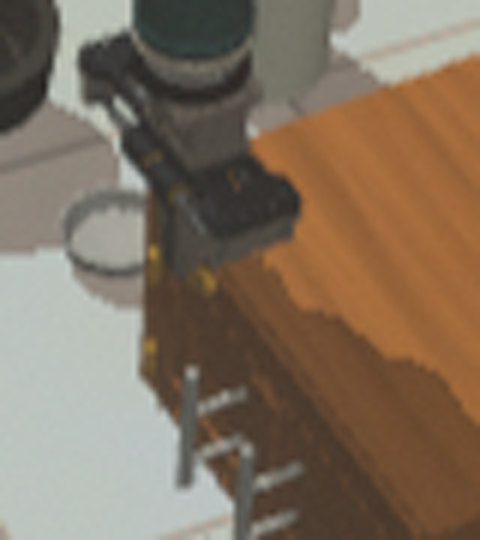

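View pics/tb.png

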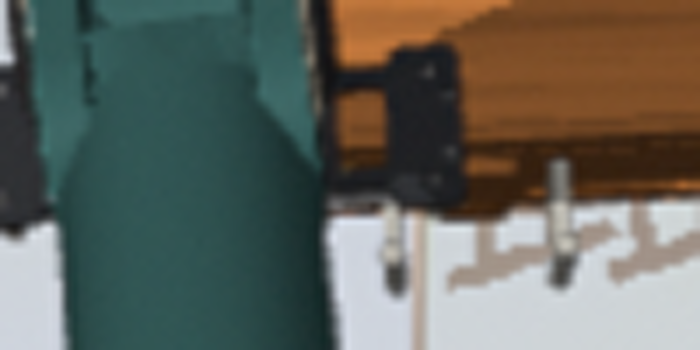

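Request:
send_rows(steps=[0,0,14,0,0,0,0,0,24,0,0,0,1,-12,24,0,0,0,2,-24,24,0,0,0,2,-30,22,0,0,0,2,-30,12,0,0,0,2,-30,4,0,0,0,2,-30,-2,0,0,0,2,-30,-5,0,0,0,2,-30,-7,0,0,0,2,-30,-7,0,0,0])

```text
time_s: 5.3
tool_pos: [0.6318, 0.0963, 0.2048]
ee_rot: [-0.033, 0.999, -0.0, -0.001]
wrist_force: [-2.7, -4.3, 6.5]
finger_gap: 0.007
```

```bash
python3 - <<'E'
from h import *
st=state(); print(st["tool_pos"],st["wrist_force"])
s=capture("side");crop(s,300,130,380,220,"sb2",6)
E
```

```text
[0.63183336 0.09628614 0.20478118] [-2.74031737 -4.26792725  6.46482574]
```

View pics/sb2.png

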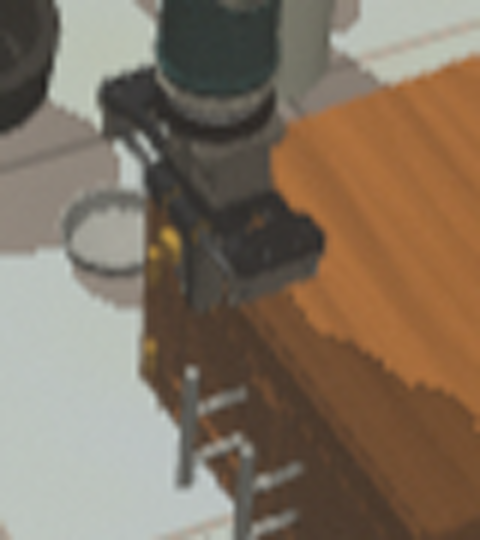

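Request:
send_rows(steps=[0,0,20,0,0,0,-5,-5,45,0,0,0,-20,-20,70,0,0,0,-24,-36,70,0,0,0,-24,-36,70,0,0,0], jaw=0.5)

```text
time_s: 5.85
tool_pos: [0.6075, 0.058, 0.2749]
ee_rot: [-0.031, 1.0, -0.001, -0.001]
wrist_force: [-0.3, 0.5, 0.1]
finger_gap: 0.415
```

```bash
python3 - <<'E'
from h import *
st=state(); print(st["tool_pos"],st["wrist_force"],st["finger_gap"])
s=capture("side");crop(s,300,130,380,220,"sb3",6)
print(cw(-.04,.038,.144),delta(cw(-.04,.038,.144),tgt(0)))
E
```

```text
[0.6075312  0.05802799 0.27491908] [-0.29653835  0.49652154  0.11894614] 0.41546886732868527
[0.60865155 0.05936395 0.144     ] (array([   1.2,   -0.2, -130.1]), array([ 0.001, -0.003,  0.   ]))
```

View pics/sb3.png

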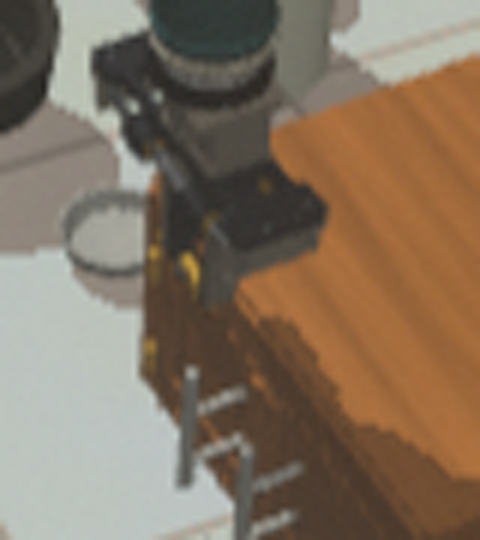

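Request:
send_rows(steps=[1,0,-25,0,0,0,1,0,-50,0,0,0,1,0,-75,0,0,0,1,0,-90,0,0,0,1,0,-103,0,0,0,1,0,-115,0,0,0,1,0,-125,0,0,0,1,0,-130,0,0,0,1,0,-130,0,0,0])

```text
time_s: 6.8
tool_pos: [0.6083, 0.0596, 0.1436]
ee_rot: [-0.032, 0.999, -0.0, -0.002]
wrist_force: [-0.2, -0.1, 0.3]
finger_gap: 0.497
```

```bash
python3 - <<'E'
from h import *
st=state(); print(st["tool_pos"],st["wrist_force"],st["finger_gap"])
s=capture("side");crop(s,300,130,380,220,"sb4",6)
t=capture("top");crop(t,270,130,370,180,"tb4",7)
E
```

```text
[0.60828186 0.05957116 0.14359472] [-0.2122287  -0.05292197  0.32409938] 0.4966715472521808
```

View pics/sb4.png

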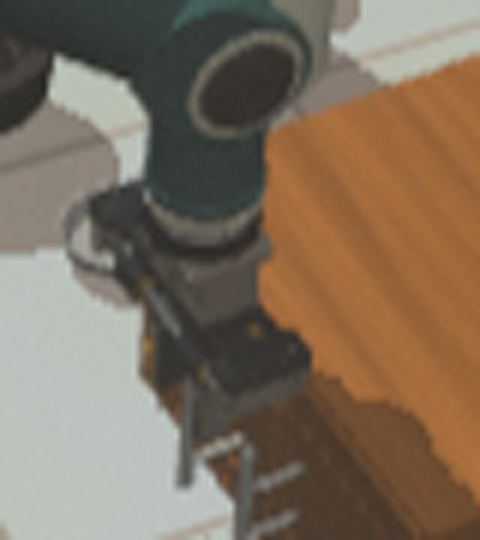

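View pics/tb4.png

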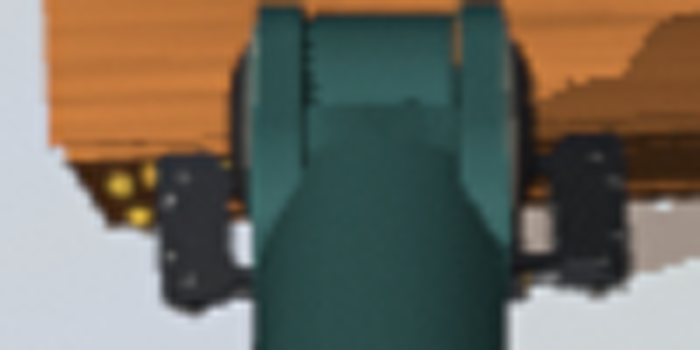

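Request:
send_rows(steps=[0,0,0,0,0,0,0,0,0,0,0,0,0,0,0,0,0,0,0,0,0,0,0,0,0,0,0,0,0,0], jaw=0, squeeze=20)

```text
time_s: 7.4
tool_pos: [0.6088, 0.0608, 0.1447]
ee_rot: [-0.032, 0.999, 0.001, -0.001]
wrist_force: [0.5, 3.4, 0.6]
finger_gap: 0.112
```

```bash
python3 - <<'E'
from h import *
st=state(); print(st["tool_pos"],st["wrist_force"],st["finger_gap"]*92)
p0=st["tool_pos"]
H=cw(0,.155,0)[:2]; v=p0[:2]-H
for th in np.arange(.1,1.85,.1):
    c,s_=np.cos(-th),np.sin(-th); q=H+np.array([[c,-s_],[s_,c]])@v
    print(round(th,2),((q-p0[:2])*1000).round(0))
E
```

```text
[0.60881247 0.06083656 0.14474633] [0.52527832 3.4318512  0.55722573] 10.310194147764744
0.1 [-12.   4.]
0.2 [-23.   9.]
0.3 [-33.  15.]
0.4 [-43.  22.]
0.5 [-53.  30.]
0.6 [-61.  39.]
0.7 [-68.  49.]
0.8 [-75.  59.]
0.9 [-80.  70.]
1.0 [-84.  81.]
1.1 [-87.  93.]
1.2 [-89. 105.]
1.3 [-90. 117.]
1.4 [-89. 130.]
1.5 [-88. 142.]
1.6 [-85. 154.]
1.7 [-80. 165.]
1.8 [-75. 176.]
```

Request:
send_rows(steps=[-6,2,0,0,0,-0.05,-12,4,0,0,0,-0.1,-23,9,0,0,0,-0.2,-33,15,0,0,0,-0.3,-33,15,0,0,0,-0.3])

```text
time_s: 7.9
tool_pos: [0.5746, 0.076, 0.1448]
ee_rot: [0.117, 0.993, 0.0, -0.002]
wrist_force: [-0.8, -0.3, 0.1]
finger_gap: 0.114
```

Opens freely. Continuing (offsets relative to 0.3 rad).

Request:
send_rows(steps=[-10,7,0,0,0,-0.1,-20,15,0,0,0,-0.2,-28,24,0,0,0,-0.3,-35,34,0,0,0,-0.4,-42,44,0,0,0,-0.5,-47,55,0,0,0,-0.6,-51,66,0,0,0,-0.7,-54,78,0,0,0,-0.8,-56,90,0,0,0,-0.9,-57,102,0,0,0,-1.0,-56,115,0,0,0,-1.1,-55,127,0,0,0,-1.2,-52,139,0,0,0,-1.3,-47,150,0,0,0,-1.4,-42,161,0,0,0,-1.5,-42,161,0,0,0,-1.5])

```text
time_s: 9.5
tool_pos: [0.5326, 0.2395, 0.1447]
ee_rot: [0.761, 0.649, 0.001, -0.001]
wrist_force: [-3.8, 2.7, 4.8]
finger_gap: 0.113
```

```bash
python3 - <<'E'
from h import *
st=state(); print(st["tool_pos"],st["wrist_force"],st["finger_gap"]*92,st["joint_positions"].round(2))
s=capture("side");cv2.imwrite("pics/side2.png",s["color"]);t=capture("top");cv2.imwrite("pics/top2.png",t["color"])
E
```

```text
[0.53262162 0.23946839 0.14471681] [-3.82627538  2.72093392  4.83934257] 10.383738454056012 [-0.96  0.52  0.63  1.88 -0.4   0.87 -0.29]
```

View pics/side2.png

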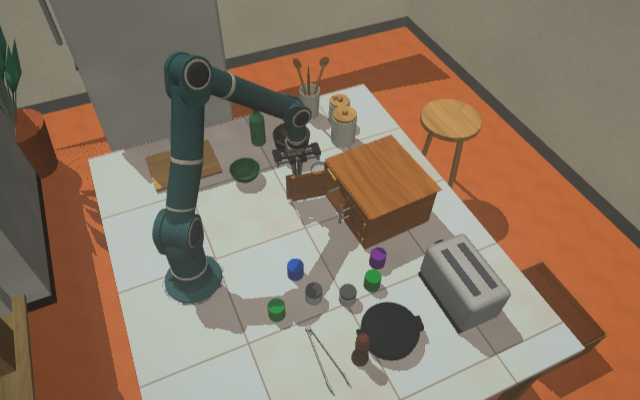

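View pics/top2.png

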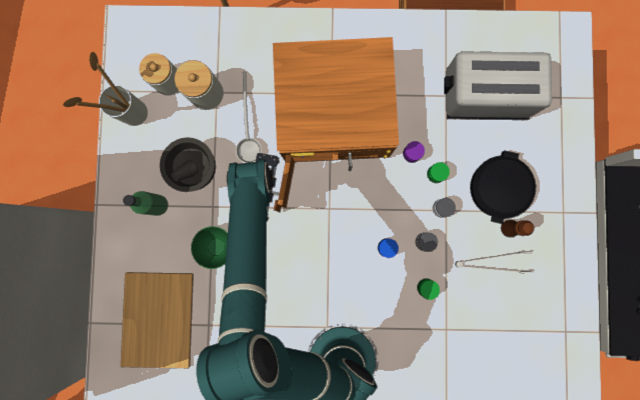

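Request:
send_rows(steps=[0,0,0,0,0,0,0,0,0,0,0,0,0,0,0,0,0,0,0,0,25,0,0,0,0,0,60,0,0,0,0,0,100,0,0,0,0,0,120,0,0,0], jaw=0.4)

```text
time_s: 10.3
tool_pos: [0.5334, 0.2373, 0.268]
ee_rot: [0.761, 0.648, 0.003, -0.001]
wrist_force: [0.5, 0.3, 0.7]
finger_gap: 0.396
```

```bash
python3 - <<'E'
from h import *
st=state(); print(st["tool_pos"],st["wrist_force"],st["finger_gap"]*92,st["joint_positions"].round(2))
print(delta(cw(-.04,-.038,.26),tgt(-np.pi)),delta(cw(-.04,-.038,.26),tgt(-2.6)))
s=capture("side");t=capture("top")
crop(t,260,130,400,230,"t3",5);crop(s,280,130,380,250,"s3",6)
E
```

```text
[0.53344389 0.23728852 0.26800757] [0.533736   0.31534744 0.68465979] 36.41854309697582 [-1.03  0.37  0.71  1.77 -0.27  1.1  -0.39]
(array([  80.1, -253.8,   -8. ]), array([-0.003,  0.007, -1.347])) (array([  80.1, -253.8,   -8. ]), array([-0.004,  0.005, -0.805]))
```

View pics/t3.png

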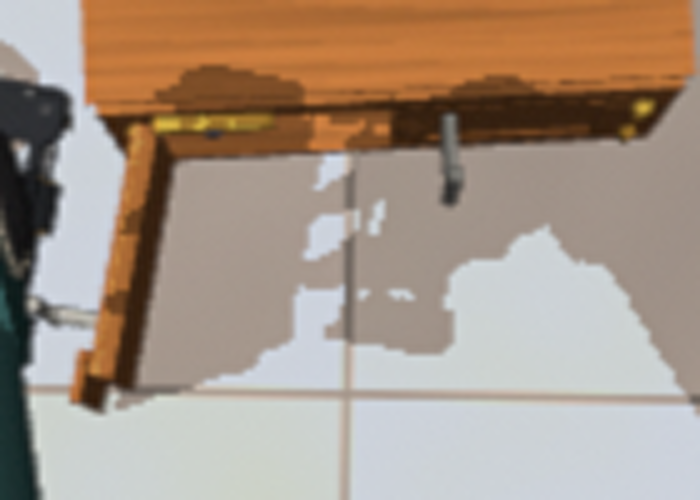

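View pics/s3.png

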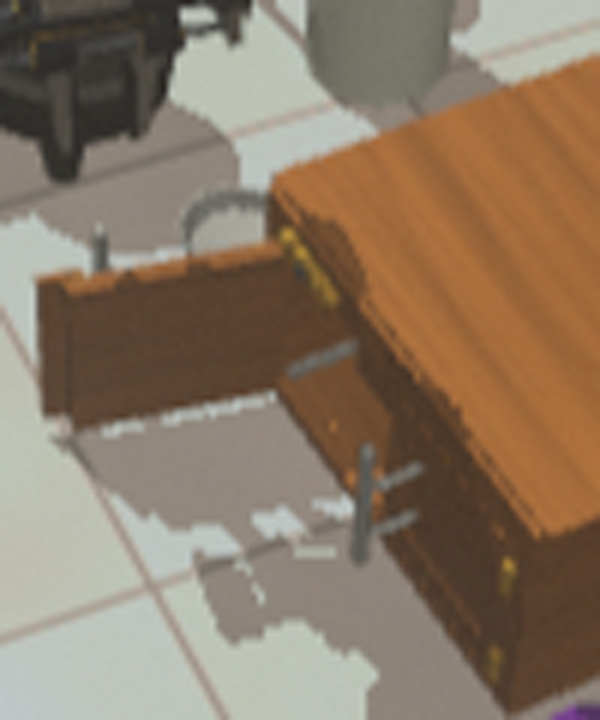

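Request:
send_rows(steps=[6,-18,0,0,0,-0.1,12,-36,0,0,0,-0.2,18,-54,0,0,0,-0.3,24,-72,0,0,0,-0.4,30,-90,0,0,0,-0.5,36,-110,0,0,0,-0.6,42,-130,0,0,0,-0.7,48,-150,0,0,0,-0.8,54,-170,0,0,0,-0.9,60,-190,-4,0,0,-1.0,66,-210,-6,0,0,-1.1,72,-230,-8,0,0,-1.2,78,-248,-8,0,0,-1.3,80,-254,-8,0,0,-1.347,80,-254,-8,0,0,-1.347], jaw=0.5)

```text
time_s: 11.9
tool_pos: [0.6132, -0.0182, 0.2585]
ee_rot: [1.0, 0.031, 0.003, 0.002]
wrist_force: [0.4, 0.1, 0.1]
finger_gap: 0.499
```

```bash
python3 - <<'E'
from h import *
st=state(); print(st["tool_pos"],st["wrist_force"],st["finger_gap"]*92,st["joint_positions"].round(2))
print(delta(cw(-.04,-.038,.144),tgt(-np.pi)))
E
```

```text
[ 0.61323524 -0.01821325  0.25850761] [0.39814154 0.09483994 0.10730384] 45.88062165664184 [-0.76  0.54  1.03  1.72 -0.5   1.16 -1.09]
(array([   0.3,    1.7, -114.5]), array([0.005, 0.006, 0.003]))
```

Request:
send_rows(steps=[0,3,-25,0,0,0,0,3,-50,0,0,0,0,3,-72,0,0,0,0,3,-88,0,0,0,0,3,-102,0,0,0,0,3,-111,0,0,0,0,3,-114,0,0,0,0,3,-114,0,0,0])

```text
time_s: 12.7
tool_pos: [0.6134, -0.0153, 0.1445]
ee_rot: [1.0, 0.031, 0.003, 0.002]
wrist_force: [0.3, -1.1, -0.2]
finger_gap: 0.504
```

Request:
send_rows(steps=[0,0,0,0,0,0,0,0,0,0,0,0,0,0,0,0,0,0,0,0,0,0,0,0,0,0,0,0,0,0], jaw=0, squeeze=20)

```text
time_s: 13.2
tool_pos: [0.6133, -0.0141, 0.1447]
ee_rot: [1.0, 0.031, 0.003, 0.001]
wrist_force: [-1.3, 2.1, 1.5]
finger_gap: 0.114
```

```bash
python3 - <<'E'
from h import *
st=state(); print(st["tool_pos"],st["wrist_force"],st["finger_gap"]*92,st["joint_positions"].round(2))
p0=st["tool_pos"]
H=cw(0,-.155,0)[:2]; v=p0[:2]-H
for th in np.arange(.1,1.85,.1):
    c,s_=np.cos(th),np.sin(th); q=H+np.array([[c,-s_],[s_,c]])@v
    print(round(th,2),((q-p0[:2])*1000).round(0))
E
```

```text
[ 0.6132511  -0.01411834  0.14473873] [-1.2623011   2.14920234  1.52704336] 10.442808315597217 [-0.68  0.67  0.92  1.82 -0.63  0.98 -1.  ]
0.1 [-11.  -5.]
0.2 [-22. -12.]
0.3 [-32. -19.]
0.4 [-42. -28.]
0.5 [-50. -37.]
0.6 [-57. -47.]
0.7 [-64. -58.]
0.8 [-69. -70.]
0.9 [-73. -81.]
1.0 [-76. -94.]
1.1 [ -78. -106.]
1.2 [ -78. -119.]
1.3 [ -77. -131.]
1.4 [ -75. -144.]
1.5 [ -72. -156.]
1.6 [ -67. -168.]
1.7 [ -62. -179.]
1.8 [ -55. -189.]
```

Request:
send_rows(steps=[-6,-2,0,0,0,0.05,-11,-5,0,0,0,0.1,-22,-12,0,0,0,0.2,-32,-19,0,0,0,0.3,-42,-28,0,0,0,0.4,-50,-37,0,0,0,0.5,-57,-47,0,0,0,0.6,-64,-58,0,0,0,0.7,-69,-70,0,0,0,0.8,-73,-81,0,0,0,0.9,-76,-94,0,0,0,1.0,-78,-106,0,0,0,1.1,-78,-119,0,0,0,1.2,-77,-131,0,0,0,1.3,-75,-144,0,0,0,1.4,-72,-156,0,0,0,1.5,-67,-168,0,0,0,1.6,-62,-179,0,0,0,1.7,-58,-184,0,0,0,1.75,-58,-184,0,0,0,1.75])

```text
time_s: 15.2
tool_pos: [0.558, -0.1968, 0.1448]
ee_rot: [0.616, 0.788, 0.005, -0.0]
wrist_force: [7.0, 4.5, -2.5]
finger_gap: 0.115
```

Request:
send_rows(steps=[0,0,0,0,0,0,0,0,0,0,0,0,0,0,0,0,0,0,0,0,25,0,0,0,0,0,60,0,0,0,0,0,100,0,0,0,0,0,120,0,0,0], jaw=0.4)

```text
time_s: 15.9
tool_pos: [0.5587, -0.1979, 0.2682]
ee_rot: [0.616, 0.787, 0.005, 0.002]
wrist_force: [-0.7, 0.1, -0.3]
finger_gap: 0.401
```

```bash
python3 - <<'E'
from h import *
st=state(); print(st["tool_pos"],st["wrist_force"],st["finger_gap"]*92,st["joint_positions"].round(2))
s=capture("side");cv2.imwrite("pics/side4.png",s["color"]);t=capture("top");crop(t,240,120,500,300,"t4",3)
print(delta(cw(.031-.08,0,.038+.08),tgt(0,np.pi/4)),delta(cw(.031-.08,0,.038+.08),tgt(np.pi,np.pi/4)))
E
```

```text
[ 0.55871053 -0.19793258  0.26819269] [-0.73754239  0.05160825 -0.34485796] 36.8627427002868 [-0.16  0.36  0.57  1.75 -0.23  1.09  0.73]
(array([  42.8,  218.8, -150.1]), array([-0.514, -0.68 ,  1.309])) (array([  42.8,  218.8, -150.1]), array([-0.713,  0.539, -1.653]))
```

View pics/side4.png

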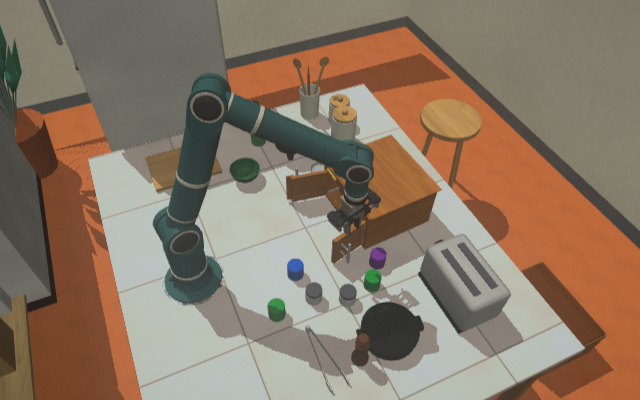

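View pics/t4.png

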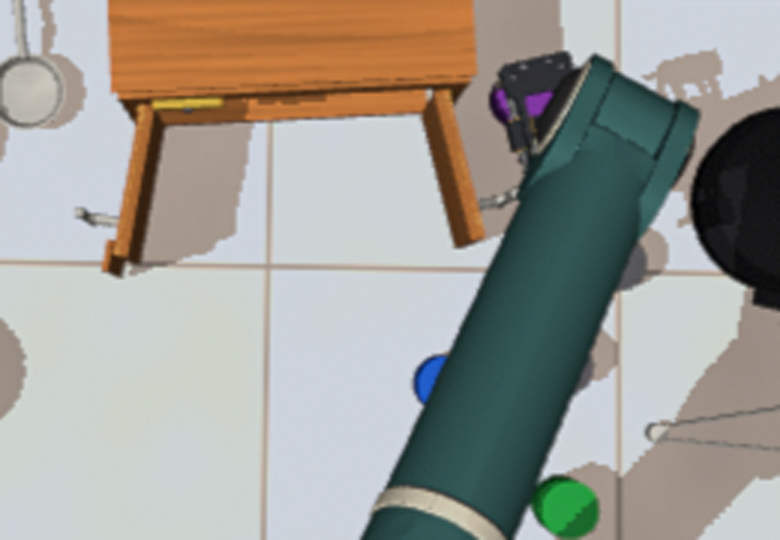

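```bash
python3 - <<'E'
from h import *
print(delta(cw(-.15,0,.22),tgt(0,np.pi/4)))
E
```

```text
(array([-58. , 212.3, -48.1]), array([-0.514, -0.68 ,  1.309]))
```

Request:
send_rows(steps=[-4,15,0,-0.037,-0.049,0.094,-8,30,0,-0.073,-0.097,0.187,-12,45,0,-0.11,-0.146,0.281,-17,61,0,-0.147,-0.194,0.374,-21,76,0,-0.184,-0.243,0.468,-25,91,0,-0.22,-0.291,0.561,-29,106,0,-0.257,-0.34,0.655,-33,121,-5,-0.294,-0.389,0.748,-37,136,-10,-0.33,-0.437,0.842,-41,152,-20,-0.367,-0.486,0.935,-46,167,-25,-0.404,-0.534,1.029,-50,182,-30,-0.441,-0.583,1.122,-54,197,-40,-0.477,-0.631,1.216,-58,212,-48,-0.514,-0.68,1.309,-58,212,-48,-0.514,-0.68,1.309], jaw=0.55)

```text
time_s: 17.5
tool_pos: [0.5057, -0.0208, 0.2288]
ee_rot: [0.053, 0.94, -0.027, 0.335]
wrist_force: [0.0, -0.5, -0.3]
finger_gap: 0.548
```

```bash
python3 - <<'E'
from h import *
st=state(); print(st["tool_pos"],st["wrist_force"],st["finger_gap"]*92,st["joint_positions"].round(2))
print(delta(cw(-.049,0,.118),tgt(0,np.pi/4)),delta(cw(.031,0,.038),tgt(0,np.pi/4)))
s=capture("side");t=capture("top");crop(t,240,120,440,270,"t5",4);crop(s,270,130,450,265,"s5",4)
E
```

```text
[ 0.50571251 -0.02075455  0.2288084 ] [ 0.04667986 -0.49104985 -0.28812772] 50.40484936405431 [-0.08  0.   -0.05  2.43  1.32  0.17  0.07]
(array([  96.4,   41.6, -110.8]), array([ 0.013, -0.1  ,  0.183])) (array([ 176.2,   46.7, -190.8]), array([ 0.013, -0.1  ,  0.183]))
```

View pics/t5.png

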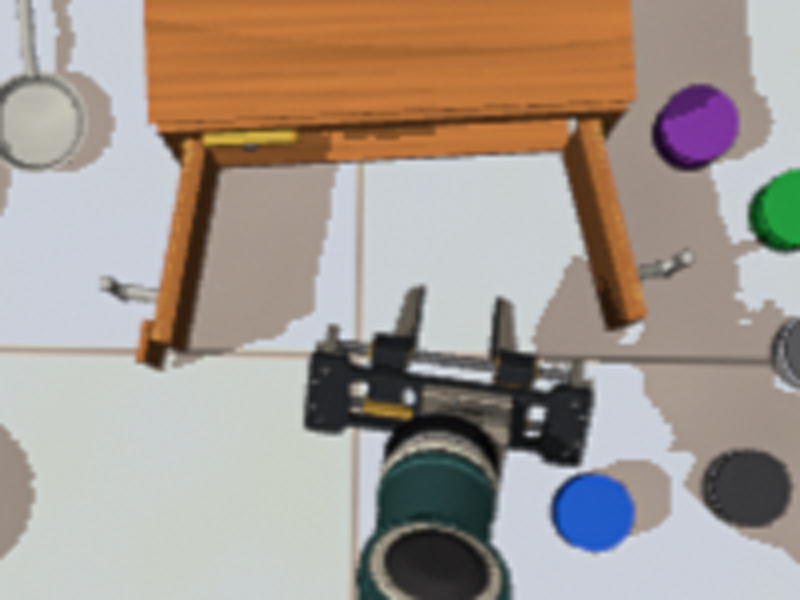

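View pics/s5.png

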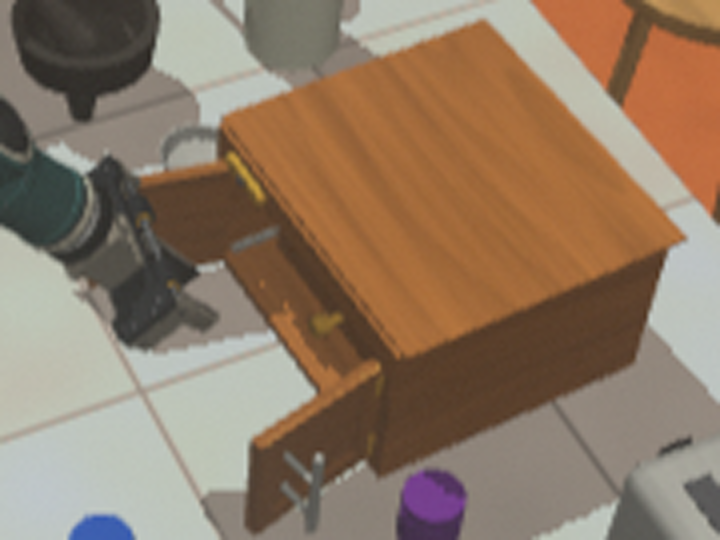

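Request:
send_rows(steps=[15,6,-15,0.002,-0.015,0.03,30,13,-30,0.004,-0.03,0.06,45,19,-45,0.006,-0.045,0.085,60,26,-62,0.008,-0.06,0.11,75,32,-80,0.01,-0.08,0.14,88,38,-98,0.012,-0.09,0.165,96,42,-111,0.013,-0.1,0.183,96,42,-111,0.013,-0.1,0.183,96,42,-111,0.013,-0.1,0.183])

```text
time_s: 18.5
tool_pos: [0.5993, 0.0165, 0.1134]
ee_rot: [-0.025, 0.925, 0.01, 0.378]
wrist_force: [-0.1, 0.1, 0.6]
finger_gap: 0.55
```

```bash
python3 - <<'E'
from h import *
st=state(); print(st["tool_pos"],st["wrist_force"],st["finger_gap"]*92,st["joint_positions"].round(2))
print(delta(cw(-.049,0,.118),tgt(0,np.pi/4)),delta(cw(.031,0,.038),tgt(0,np.pi/4)))
s=capture("side");t=capture("top");crop(t,240,120,440,270,"t6",4);crop(s,270,130,450,265,"s6",4)
E
```

```text
[0.59931065 0.01646667 0.11338328] [-0.08195196  0.13795007  0.60442393] 50.62988518977287 [ 0.24  0.47 -0.39  2.34  2.77  0.45 -1.15]
(array([2.8, 4.4, 4.6]), array([ 0.001, -0.009,  0.01 ])) (array([ 82.6,   9.5, -75.4]), array([ 0.001, -0.009,  0.01 ]))
```

View pics/t6.png

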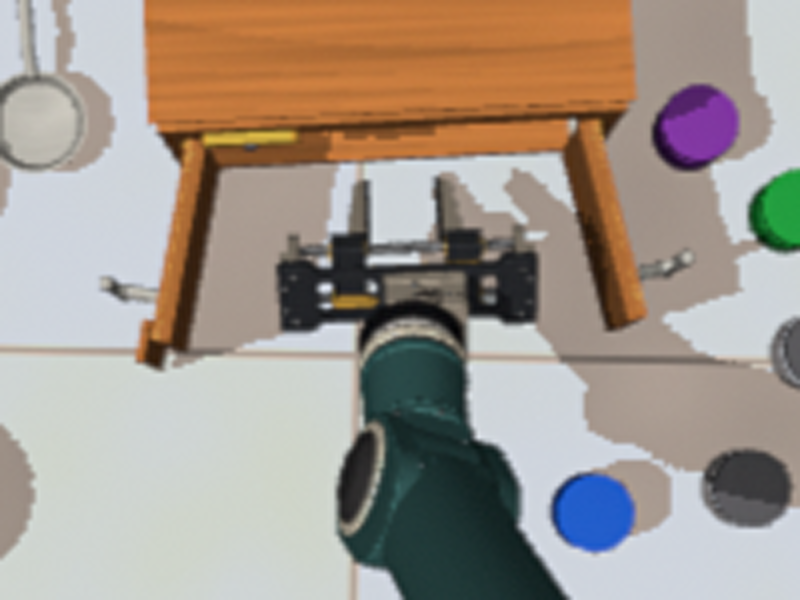

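View pics/s6.png

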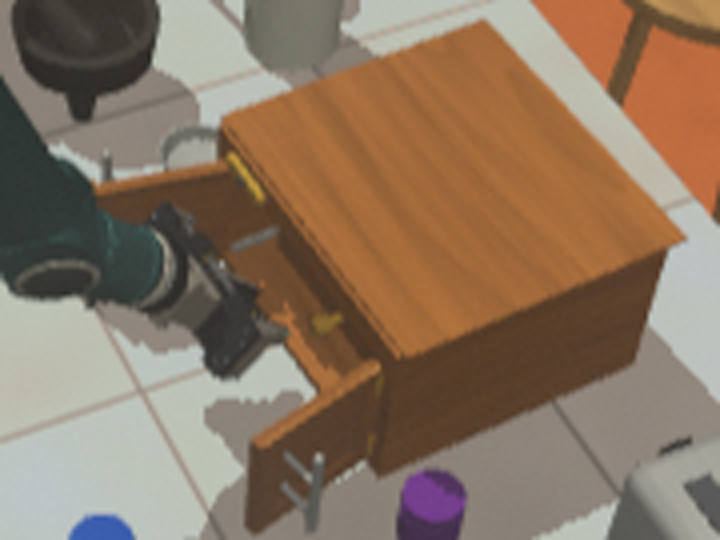

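```bash
python3 - <<'E'
from h import *
s=capture("side")
print(proj(s,cw(.022,0,.038)),proj(s,cw(.031,0,.038)),proj(s,cw(.04,0,.038)))
crop(s,335,195,370,225,"kn",16)
E
```

```text
[347.53368341 212.76102351] [349.39403349 211.99221943] [351.24934744 211.22549657]
```

View pics/kn.png

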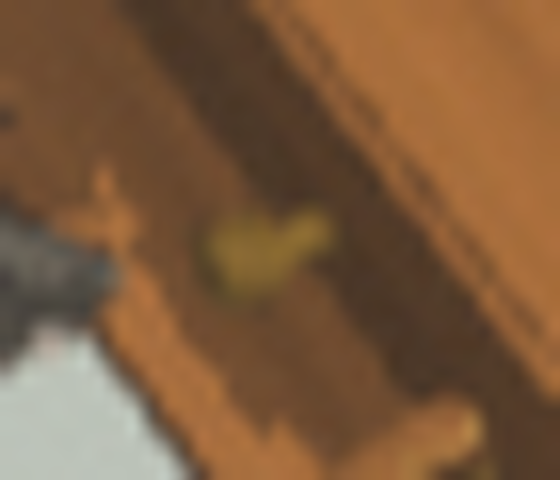

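```bash
sed -i 's/O=np.array(\[.651,.024\])/O=np.array([.652,.026])/' h.py; python3 - <<'E'
from h import *
print(delta(cw(.031,0,.040),tgt(0,np.pi/4)))
E
```

```text
(array([ 81.8,  11. , -79.6]), array([0.002, 0.001, 0.008]))
```

Request:
send_rows(steps=[10,5,-10,0,0,0,22,8,-21,0,0,0,34,10,-33,0,0,0,46,11,-45,0,0,0,56,11,-55,0,0,0,66,11,-64,0,0,0.008,74,11,-72,0,0,0.008,82,11,-79,0,0,0.008,82,11,-79,0,0,0.008,82,11,-79,0,0,0.008])

```text
time_s: 19.65
tool_pos: [0.683, 0.028, 0.0406]
ee_rot: [-0.03, 0.923, 0.011, 0.383]
wrist_force: [-0.4, 0.7, 0.9]
finger_gap: 0.553
```

```bash
python3 - <<'E'
from h import *
st=state(); print(st["tool_pos"],st["wrist_force"],st["finger_gap"]*92,st["joint_positions"].round(2))
print(delta(cw(.031,0,.040),tgt(0,np.pi/4)))
s=capture("side");t=capture("top");crop(t,240,120,440,270,"t7",4);crop(s,310,160,400,240,"s7",8)
E
```

```text
[0.68299383 0.02803481 0.0405898 ] [-0.36007418  0.68527861  0.89078857] 50.84927141105564 [ 0.19  0.71 -0.35  2.15  2.8   0.52 -1.11]
(array([-0.1, -0.1, -0.6]), array([0.002, 0.001, 0.   ]))
```

View pics/s7.png

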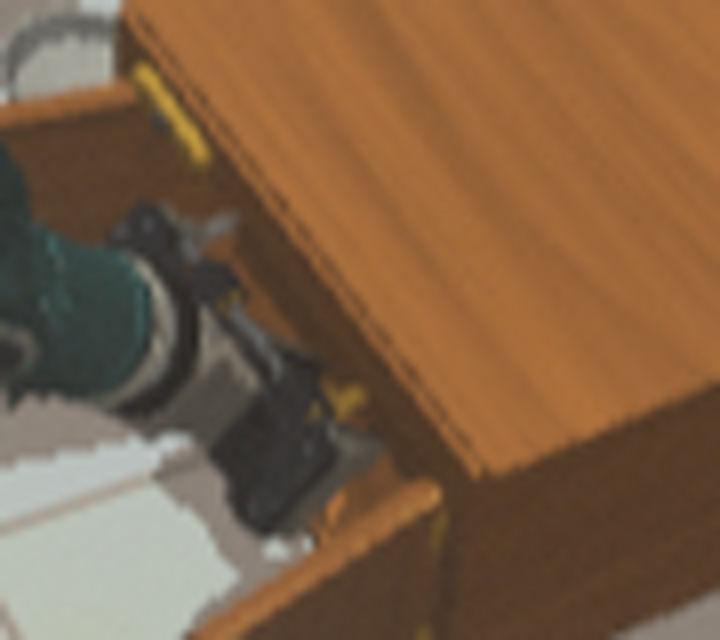

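View pics/t7.png

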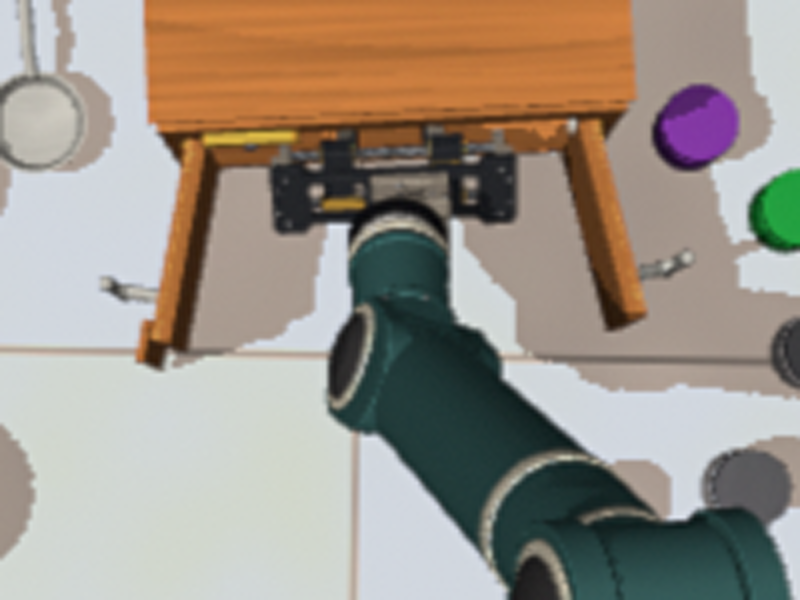

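Knob sits between the fingers with no contact force; closing.

Request:
send_rows(steps=[0,0,0,0,0,0,0,0,0,0,0,0,0,0,0,0,0,0,0,0,0,0,0,0,0,0,0,0,0,0], jaw=0, squeeze=25)

```text
time_s: 20.25
tool_pos: [0.6828, 0.0281, 0.041]
ee_rot: [-0.03, 0.923, 0.011, 0.383]
wrist_force: [-1.0, -0.7, 1.9]
finger_gap: 0.253
```

Request:
send_rows(steps=[-10,-1,0,0,0,0,-20,-1,0,0,0,0,-30,-2,0,0,0,0,-40,-3,0,0,0,0,-50,-3,0,0,0,0,-60,-4,0,0,0.03,0,-70,-4,0,0,0.06,0,-80,-5,0,-0.01,0.1,0,-90,-6,0,-0.01,0.13,0,-90,-6,0,-0.01,0.13,0])

```text
time_s: 21.25
tool_pos: [0.5909, 0.0222, 0.0409]
ee_rot: [-0.032, 0.946, 0.009, 0.321]
wrist_force: [-2.2, 0.4, 0.5]
finger_gap: 0.252
```

```bash
python3 - <<'E'
from h import *
st=state(); print(st["tool_pos"],st["wrist_force"],st["finger_gap"]*92,st["joint_positions"].round(2))
print(delta(cw(-.176,0,.040),tgt(0,np.pi/6)))
s=capture("side");crop(s,270,130,430,260,"s8",5)
E
```

```text
[0.59091457 0.02221109 0.0408843 ] [-2.17180622  0.36440838  0.46273227] 23.214559463967817 [ 0.18  0.6  -0.33  2.3   2.72  0.43 -1.1 ]
(array([-114.6,   -7.5,   -0.9]), array([-0.004,  0.131, -0.001]))
```

View pics/s8.png

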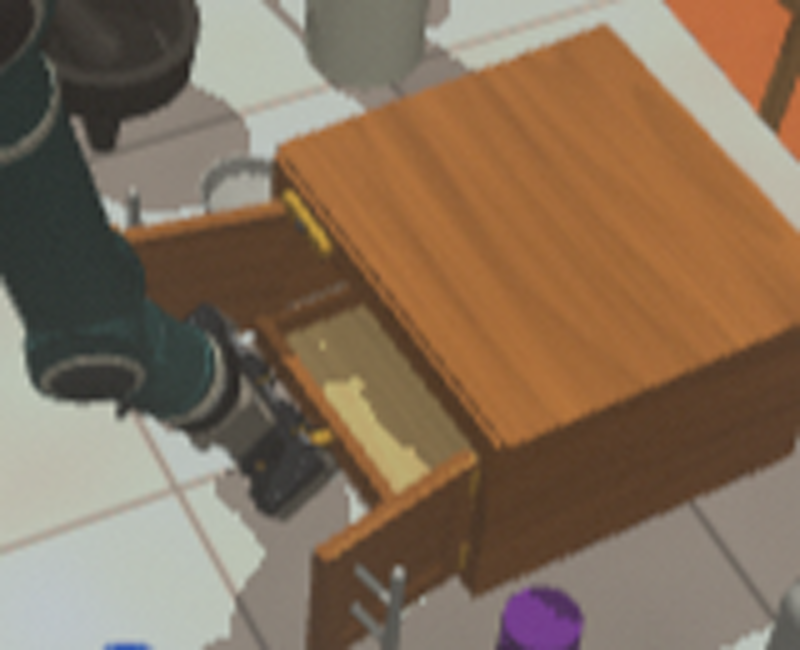

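Request:
send_rows(steps=[-10,-1,0,0,0.03,0,-20,-1,0,0,0.07,0,-30,-2,0,-0.01,0.11,0,-40,-3,0,-0.01,0.15,0,-50,-3,0,-0.01,0.19,0,-60,-4,0,-0.01,0.23,0,-70,-4,0,-0.02,0.27,0,-80,-5,0,-0.02,0.31,0,-90,-6,0,-0.02,0.33,0,-100,-6,0,-0.02,0.35,0,-108,-7,0,-0.02,0.35,0,-114,-7,0,-0.02,0.35,0,-118,-8,0,-0.02,0.35,0,-118,-8,0,-0.02,0.35,0,-118,-8,0,-0.02,0.35,0])

```text
time_s: 22.8
tool_pos: [0.4764, 0.0147, 0.0415]
ee_rot: [-0.033, 0.988, 0.005, 0.154]
wrist_force: [14.1, 2.2, -13.7]
finger_gap: 0.251
```

```bash
python3 - <<'E'
from h import *
st=state(); print(st["tool_pos"],st["wrist_force"],st["finger_gap"]*92,st["joint_positions"].round(2))
s=capture("side");crop(s,250,130,410,260,"s9",5)
E
```

```text
[0.47640343 0.01471276 0.04145942] [ 14.10662709   2.2370404  -13.72553414] 23.073197084792984 [ 0.21  0.46 -0.37  2.34  1.24  0.18  0.34]
```

View pics/s9.png

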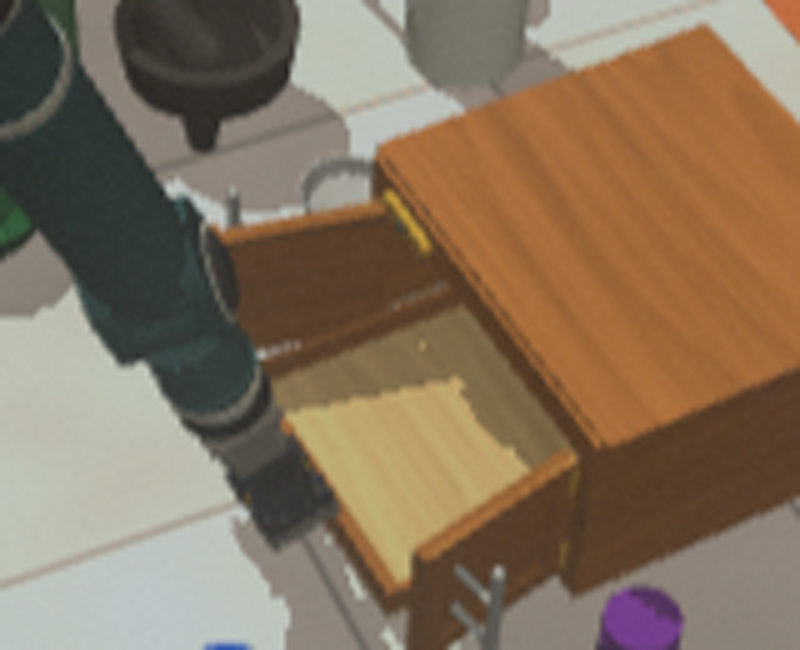

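Request:
send_rows(steps=[0,0,0,0,0,0,0,0,0,0,0,0,0,0,0,0,0,0,0,0,0,0,0,0,-5,0,15,0,0.04,0,-5,0,30,0,0.08,0,-5,0,50,0,0.12,0,-5,0,75,0,0.18,0,-5,0,100,0,0.24,0,-5,0,130,-0.01,0.31,0,-5,0,160,-0.01,0.31,0,-5,0,170,-0.01,0.31,0], jaw=0.6)

```text
time_s: 24.05
tool_pos: [0.4726, 0.0148, 0.2136]
ee_rot: [-0.032, 0.999, 0.005, 0.001]
wrist_force: [-0.1, -0.7, 0.6]
finger_gap: 0.601
```

```bash
cat > tins.py <<'E'
from h import *
def tins(c,lo=55,hi=130,dbg=False):
    hsv=cv2.cvtColor(c["color"],cv2.COLOR_BGR2HSV)
    m=cv2.inRange(hsv,(0,0,40),(180,45,110))
    m=cv2.morphologyEx(m,cv2.MORPH_OPEN,np.ones((3,3),np.uint8))
    k,_=cv2.findContours(m,0,2)
    for x in k:
        a=cv2.contourArea(x)
        if 100<a<700:
            (u,v),r=cv2.minEnclosingCircle(x)
            p=onz(c,u,v,.064)
            if .2<p[0]<.95 and -.75<p[1]<.8: print(np.round((u,v,r),1),a,p.round(4))
E
python3 - <<'E'
from tins import *
st=state(); print(st["tool_pos"],st["wrist_force"],st["finger_gap"]*92,st["joint_positions"].round(2))
s=capture("side");t=capture("top");cv2.imwrite("pics/t10.png",t["color"]);cv2.imwrite("pics/s10.png",s["color"])
print("top");tins(t);print("side");tins(s)
E
```

```text
[0.47264101 0.01475355 0.21359931] [-0.05395282 -0.73802768  0.58379396] 55.26395546053059 [ 0.76  0.37 -1.01  2.    0.37  0.97  1.2 ]
top
[427. 241.  10.] 261.5 [ 0.3883 -0.2605  0.064 ]
[311.7 210.   11.6] 216.0 [0.4801 0.1048 0.064 ]
[444.5 207.   11.2] 290.5 [ 0.4964 -0.3157  0.064 ]
[132.  110.5  15.5] 455.5 [0.7923 0.6914 0.064 ]
[505.   88.5  33.3] 537.5 [ 0.8824 -0.5112  0.064 ]
[206.7  92.3  17.6] 469.0 [0.8558 0.452  0.064 ]
[167.1  84.8  12.3] 227.0 [0.8788 0.5815 0.064 ]
side
[347.  294.9  11.3] 293.0 [ 0.488 -0.333  0.064]
[313.6 293.4  10.9] 267.5 [ 0.3805 -0.2787  0.064 ]
[460.  272.5  28. ] 340.0 [ 0.9177 -0.4193  0.064 ]
```

View pics/t10.png

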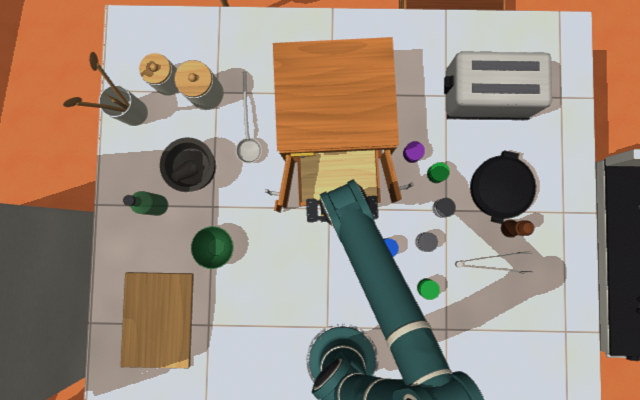

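View pics/s10.png

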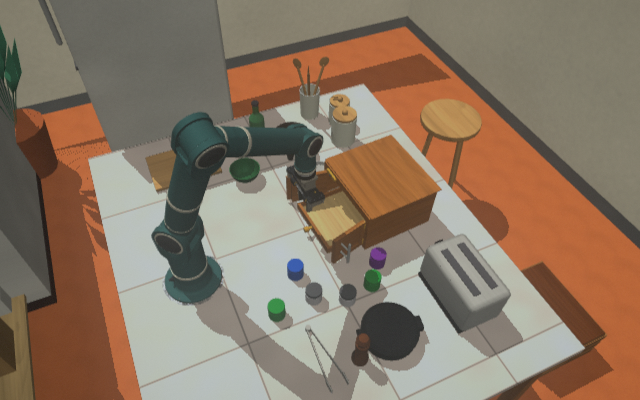

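```bash
python3 - <<'E'
from tins import *
s=capture("side");t=capture("top")
for a,b in(((428.7,241.7),(314,290.2)),((446,207),(348,292.2))): print(onz(t,*a,.064),onz(s,*b,.064))
crop(t,405,185,465,260,"tA",8);crop(s,295,270,370,315,"sA",10)
E
```

```text
[ 0.3861677  -0.26580885  0.064     ] [ 0.38721391 -0.26730652  0.064     ]
[ 0.49652135 -0.32044611  0.064     ] [ 0.49630704 -0.32457309  0.064     ]
```

View pics/tA.png

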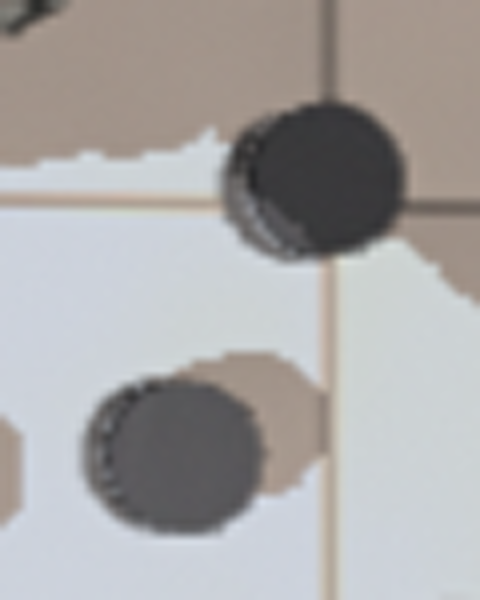

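View pics/sA.png

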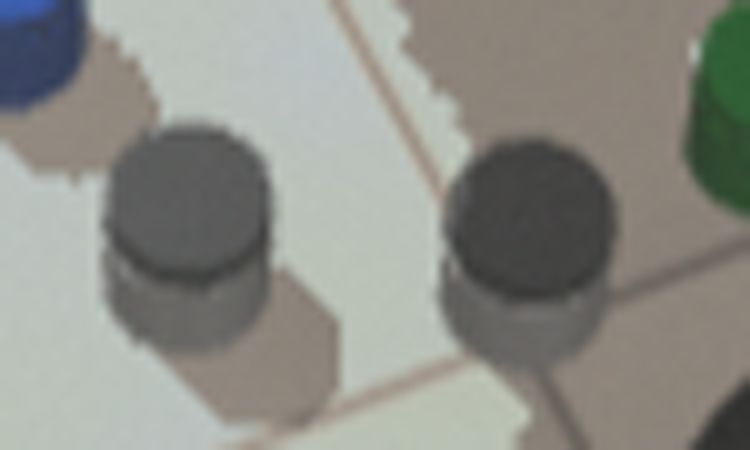

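```bash
python3 - <<'E'
from h import *
t=capture("top")
print("warmer",onz(t,503,187,.078),"lug",onz(t,497,219,.04))
for yw in(0,.5,-.5): print(yw,delta([.3868,-.2665,.16],tgt(yw)))
print(cw(-.098,.05,.066),cw(-.098,-.05,.066))
E
```

```text
warmer [ 0.56160563 -0.49646833  0.078     ] lug [ 0.4620212  -0.48918683  0.04      ]
0 (array([ -83.4, -280.7,  -50.1]), array([-0.01 , -0.004, -0.   ]))
0.5 (array([ -83.4, -280.7,  -50.1]), array([-0.009, -0.006,  0.5  ]))
-0.5 (array([ -83.4, -280.7,  -50.1]), array([-0.011, -0.001, -0.5  ]))
[0.55100282 0.06962992 0.066     ] [ 0.55739845 -0.03016535  0.066     ]
```

Request:
send_rows(steps=[-4,-12,5,0,0,0,-10,-34,5,0,0,0,-17,-58,5,0,0,0,-25,-84,0,0,0,0,-33,-110,-5,0,0,0,-41,-138,-12,0,0,0,-49,-166,-20,0,0,0,-57,-194,-28,0,0,0,-65,-220,-36,0,0,0,-73,-245,-44,0,0,0,-80,-265,-50,-0.01,0,0,-83,-278,-50,-0.01,0,0,-83,-281,-50,-0.01,0,0,-83,-281,-50,-0.01,0,0], jaw=0.85)

```text
time_s: 25.7
tool_pos: [0.3877, -0.2664, 0.1603]
ee_rot: [-0.032, 0.999, 0.0, -0.002]
wrist_force: [-0.3, -0.4, 0.2]
finger_gap: 0.852
```

```bash
python3 - <<'E'
from h import *
st=state(); print(st["tool_pos"],st["wrist_force"],st["finger_gap"]*92,st["joint_positions"].round(2))
s=capture("side");t=capture("top");crop(t,350,170,470,270,"tB",5);crop(s,240,210,400,330,"sB",5)
print(delta([.3868,-.2665,.044],tgt(0)))
E
```

```text
[ 0.38771942 -0.26641716  0.16029498] [-0.260835   -0.38015705  0.15084376] 78.34859884832808 [ 1.28  0.43 -0.9   2.05  0.44  0.87  1.77]
(array([  -1.1,   -0.7, -116.5]), array([ 0.   , -0.003, -0.002]))
```

View pics/tB.png

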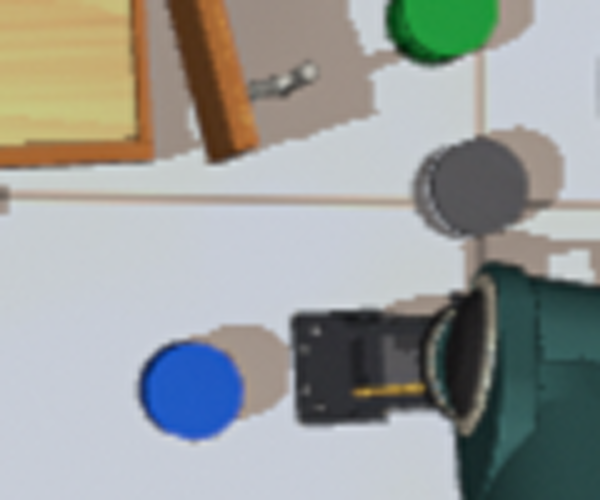

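View pics/sB.png

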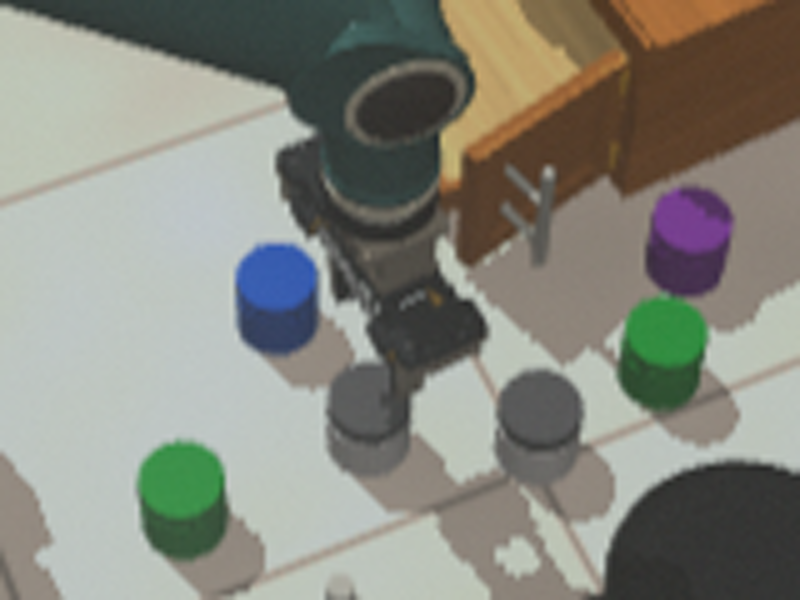

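Request:
send_rows(steps=[-1,-1,-15,0,0,0,-1,-1,-35,0,0,0,-1,-1,-55,0,0,0,-1,-1,-70,0,0,0,-1,-1,-84,0,0,0,-1,-1,-96,0,0,0,-1,-1,-106,0,0,0,-1,-1,-114,0,0,0,-1,-1,-116,0,0,0,-1,-1,-116,0,0,0])

```text
time_s: 26.8
tool_pos: [0.387, -0.2667, 0.0444]
ee_rot: [-0.033, 0.999, -0.0, -0.002]
wrist_force: [-0.4, 0.4, -0.6]
finger_gap: 0.847
```

Request:
send_rows(steps=[0,0,0,0,0,0,0,0,0,0,0,0,0,0,0,0,0,0,0,0,0,0,0,0,0,0,0,0,0,0], jaw=0, squeeze=20)

```text
time_s: 27.3
tool_pos: [0.3872, -0.2666, 0.0448]
ee_rot: [-0.033, 0.999, -0.0, -0.001]
wrist_force: [-0.3, 2.8, 5.5]
finger_gap: 0.669
```

```bash
python3 - <<'E'
from h import *
st=state(); print(st["tool_pos"],st["wrist_force"],st["finger_gap"]*92,st["joint_positions"].round(2))
p=cw(-.098,.05,.20)
print(delta(p,tgt(0)))
E
```

```text
[ 0.3872142  -0.26655361  0.04477318] [-0.31716571  2.81594988  5.52171684] 61.556287107811684 [ 1.12  0.61 -0.71  2.12  0.67  0.65  1.58]
(array([163.8, 336.2, 155.2]), array([ 0.   , -0.003, -0.002]))
```

Request:
send_rows(steps=[0,0,15,0,0,0,0,0,40,0,0,0,0,0,70,0,0,0,0,0,105,0,0,0,0,10,140,0,0,0,8,25,170,0,0,0,20,45,185,0,0,0,34,70,185,0,0,0,48,98,185,0,0,0,62,126,185,0,0,0,76,155,185,0,0,0,90,184,185,0,0,0,104,212,185,0,0,0,118,240,185,0,0,0,131,268,185,0,0,0,144,295,185,0,0,0,154,316,180,0,0,0,161,330,172,0,0,0,164,336,165,0,0,0,164,336,160,0,0,0])

```text
time_s: 29.3
tool_pos: [0.5507, 0.0707, 0.2034]
ee_rot: [-0.034, 0.999, 0.0, -0.002]
wrist_force: [0.1, 0.0, -1.2]
finger_gap: 0.673
```

```bash
python3 - <<'E'
from h import *
st=state(); print(st["tool_pos"],st["wrist_force"],st["finger_gap"]*92,st["joint_positions"].round(2))
print(delta(cw(-.098,.05,.070),tgt(0)))
s=capture("side");t=capture("top");crop(t,250,120,430,255,"tC",4);crop(s,250,120,410,250,"sC",5)
# tray front edge check
for n,p in dict(frontL=(-.149,.131,.052),frontR=(-.149,-.131,.052),load1=(-.098,.05,.024),load2=(-.098,-.05,.024)).items(): print(n,proj(t,cw(*p)).round(1),proj(s,cw(*p)).round(1))
E
```

```text
[0.55065227 0.07070977 0.20340376] [ 0.11016562  0.00369342 -1.23336237] 61.95530915794411 [ 0.52  0.53 -0.93  1.82  0.49  1.04  1.04]
(array([   0.4,   -1.1, -133.4]), array([-0.   , -0.005, -0.004]))
frontL [298.7 205.4] [296.7 203.2]
frontR [380.5 201.4] [326.9 248.9]
load1 [323.4 189.1] [316.4 216.5]
load2 [354.  187.6] [328.1 233.5]
```

View pics/tC.png

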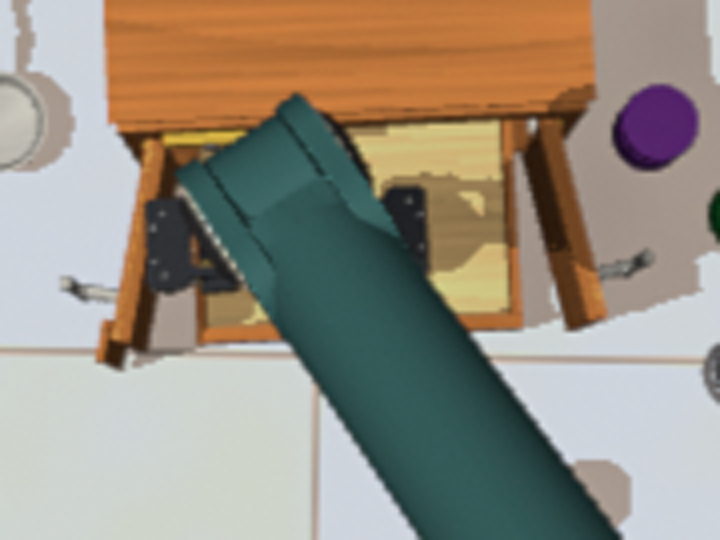

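View pics/sC.png

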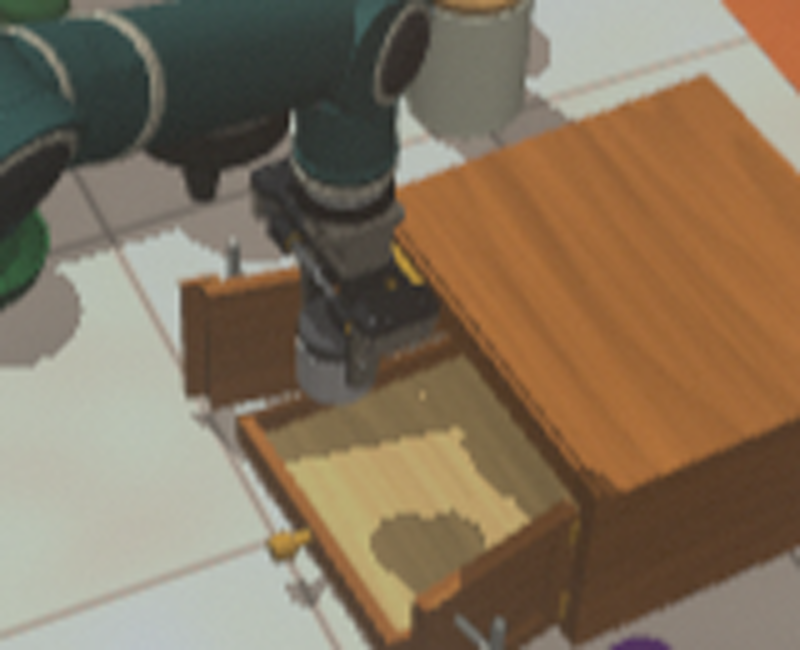

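Request:
send_rows(steps=[0,-6,-15,0,0,0,0,-6,-35,0,0,0,0,-6,-55,0,0,0,0,-6,-70,0,0,0,0,-6,-85,0,0,0,0,-6,-98,0,0,0,0,-6,-110,0,0,0,0,-6,-118,0,0,0,0,-6,-125,0,0,0,0,-6,-130,0,0,0,0,-6,-133,0,0,0,0,-6,-133,0,0,0])

```text
time_s: 30.6
tool_pos: [0.5503, 0.0628, 0.0702]
ee_rot: [-0.033, 0.999, -0.0, -0.003]
wrist_force: [-0.5, -0.2, -2.4]
finger_gap: 0.673
```

```bash
python3 - <<'E'
from h import *
st=state(); print(st["tool_pos"],st["wrist_force"],st["finger_gap"]*92)
s=capture("side");crop(s,250,120,410,250,"sD",5)
E
```

```text
[0.5502611  0.06279522 0.07024934] [-0.47287934 -0.15789223 -2.36369542] 61.92032457372085
```

View pics/sD.png

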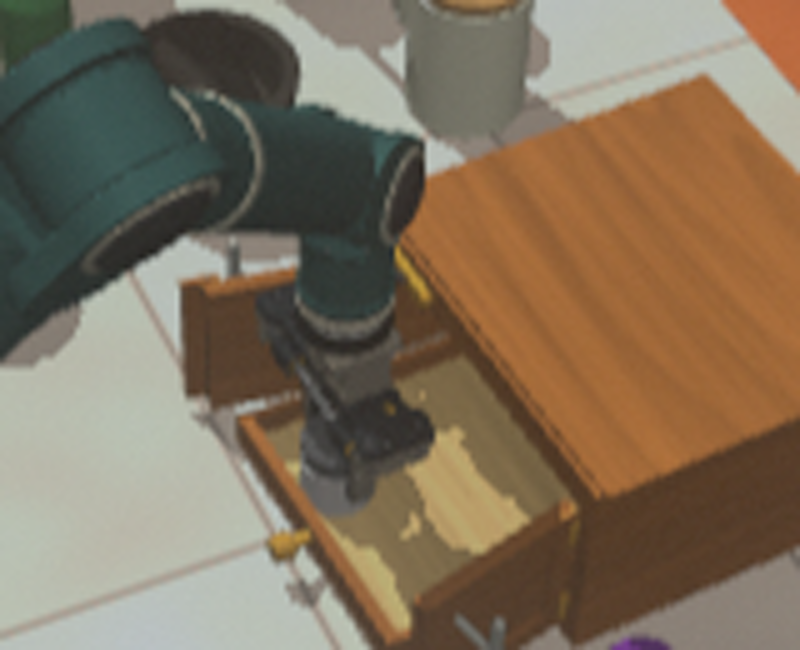

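Request:
send_rows(steps=[0,0,-1,0,0,0,0,0,-2,0,0,0,0,0,-2,0,0,0])

```text
time_s: 30.95
tool_pos: [0.5507, 0.0628, 0.0689]
ee_rot: [-0.033, 0.999, -0.0, -0.002]
wrist_force: [-0.5, -0.5, 0.2]
finger_gap: 0.67
```

Request:
send_rows(steps=[0,0,0,0,0,0,0,0,0,0,0,0,0,0,0,0,0,0,0,0,0,0,0,0], jaw=0.8)

```text
time_s: 31.35
tool_pos: [0.5508, 0.0629, 0.0689]
ee_rot: [-0.033, 0.999, -0.0, -0.002]
wrist_force: [1.2, 0.5, -0.2]
finger_gap: 0.801
```

Request:
send_rows(steps=[0,0,15,0,0,0,0,0,40,0,0,0,0,0,75,0,0,0,0,0,110,0,0,0,0,0,140,0,0,0,0,0,150,0,0,0])

```text
time_s: 31.95
tool_pos: [0.5522, 0.0637, 0.2229]
ee_rot: [-0.033, 0.999, -0.0, 0.001]
wrist_force: [-0.2, 0.5, -0.9]
finger_gap: 0.799
```

```bash
python3 - <<'E'
from tins import *
st=state(); print(st["tool_pos"],st["wrist_force"],st["finger_gap"]*92)
s=capture("side");crop(s,250,120,410,320,"sE",4);t=capture("top")
tins(t);tins(s)
crop(t,250,120,480,270,"tE",3)
print(delta([.4964,-.3225,.22],tgt(.4)),delta([.4964,-.3225,.22],tgt(0)))
E
```

```text
[0.55218437 0.0636799  0.22292882] [-0.20574339  0.50293091 -0.94256329] 73.48980118174994
[437.5 211.5  10.5] 271.0 [ 0.4818 -0.2936  0.064 ]
[293.  179.5  11.9] 212.0 [0.5764 0.1663 0.064 ]
[132.  110.5  15.5] 449.5 [0.7923 0.6914 0.064 ]
[505.   88.5  33.3] 537.5 [ 0.8824 -0.5112  0.064 ]
[207.   92.5  17.6] 458.0 [0.8551 0.451  0.064 ]
[167.5  84.7  12. ] 224.5 [0.8791 0.5802 0.064 ]
[340.5 291.6  10.9] 275.0 [ 0.4726 -0.3114  0.064 ]
[460.  272.5  28. ] 344.0 [ 0.9177 -0.4193  0.064 ]
[317.5 212.3  10. ] 223.5 [0.55   0.0587 0.064 ]
(array([ -55.1, -385.5,   -0.6]), array([ 0.002, -0.001,  0.398])) (array([ -55.1, -385.5,   -0.6]), array([ 0.001, -0.001, -0.002]))
```

View pics/sE.png

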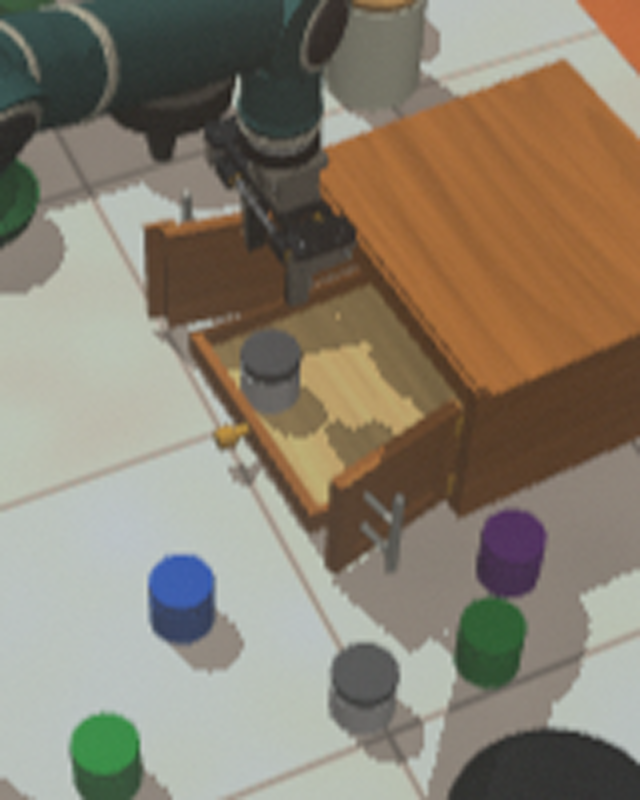

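View pics/tE.png

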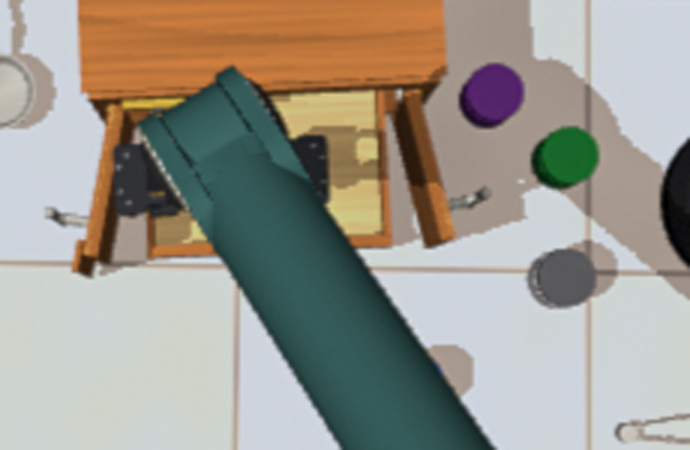

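```bash
python3 - <<'E'
from tins import *
s=capture("side");t=capture("top")
crop(t,415,190,465,230,"tF",12);crop(s,320,270,365,310,"sF",12)
a,b=onz(t,438.7,212,.064),onz(s,341.3,288.7,.064);print(a,b)
p=(a+b)/2;p[2]=.22
print(delta(p,tgt(.3)),delta(p,tgt(0)))
E
```

```text
[ 0.48030203 -0.29734537  0.064     ] [ 0.48054478 -0.30177354  0.064     ]
(array([ -69.7, -362. ,    1.9]), array([ 0.002, -0.005,  0.298])) (array([ -69.7, -362. ,    1.9]), array([ 0.002, -0.006, -0.002]))
```

View pics/tF.png

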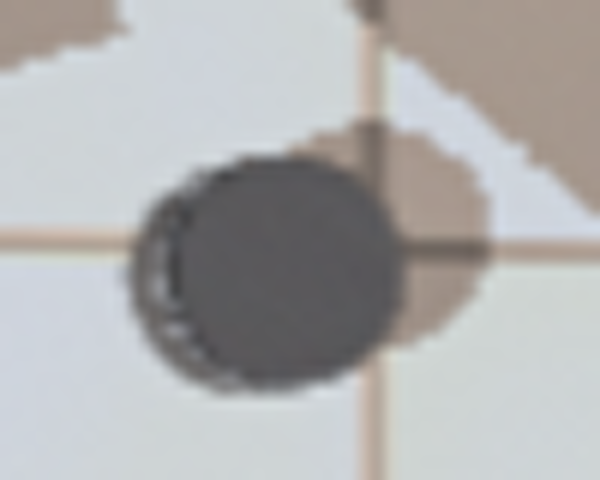

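View pics/sF.png

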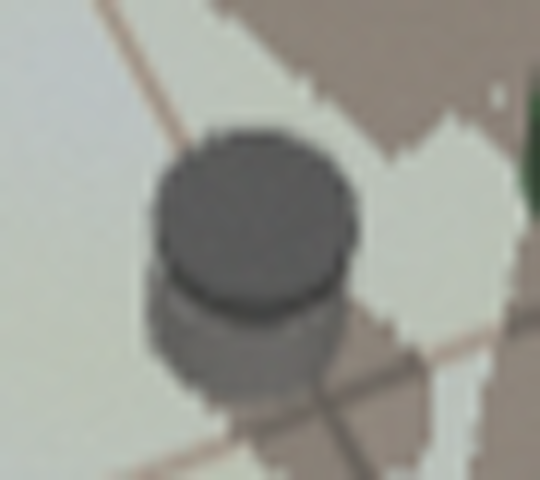

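Request:
send_rows(steps=[-3,-14,5,0,0,0,-8,-40,5,0,0,0,-14,-70,5,0,0,0,-20,-102,5,0,0,0,-26,-134,5,0,0,0,-33,-168,5,0,0,0,-40,-202,5,0,0,0,-46,-236,5,0,0,0,-52,-268,2,0,0,0,-58,-300,-5,0,0,0,-63,-326,-15,0,0,0,-67,-346,-25,0,0,0,-70,-358,-35,0,0,0,-70,-362,-45,0,0,0,-70,-362,-50,0,0,0,-70,-362,-50,0,0,0], jaw=0.85)

```text
time_s: 33.75
tool_pos: [0.4802, -0.2978, 0.1672]
ee_rot: [-0.034, 0.999, 0.0, -0.003]
wrist_force: [0.5, -0.2, 0.6]
finger_gap: 0.849
```

```bash
python3 - <<'E'
from tins import *
st=state(); print(st["tool_pos"],st["wrist_force"],st["finger_gap"]*92)
s=capture("side");t=capture("top");crop(t,350,130,500,250,"tG",5);crop(s,280,210,400,320,"sG",6)
print(delta([.4797,-.300,.045],tgt(0)))
E
```

```text
[ 0.48023944 -0.29784262  0.16723808] [ 0.49459165 -0.15021907  0.58813199] 78.06722900195015
(array([  -1.2,   -1.8, -123.4]), array([ 0.001, -0.005, -0.004]))
```

View pics/tG.png

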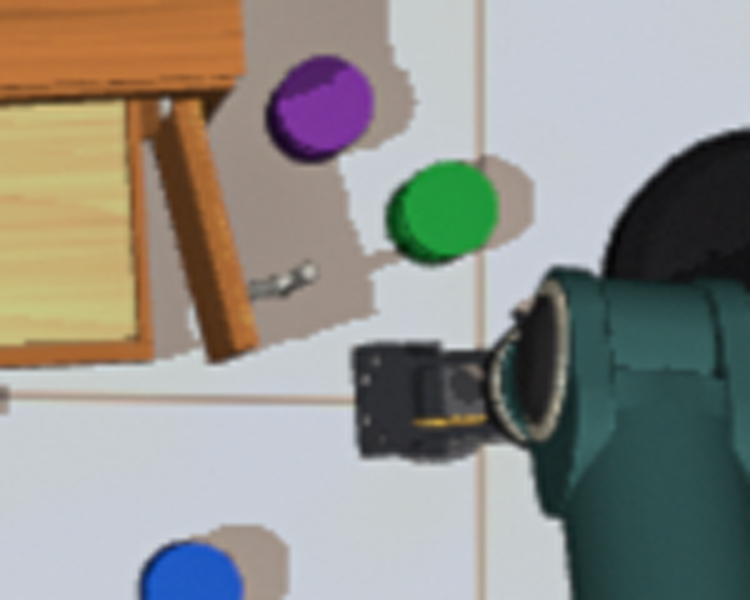

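View pics/sG.png

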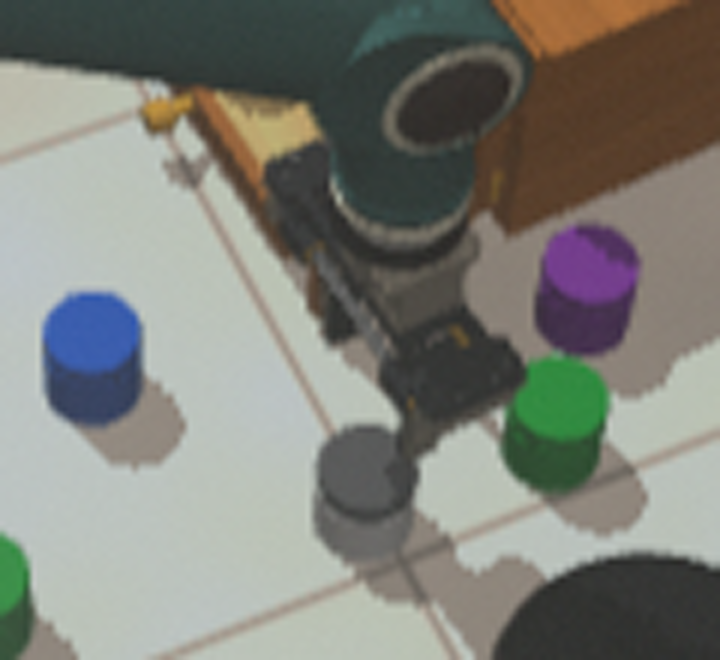

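Request:
send_rows(steps=[-1,-2,-15,0,0,0,-1,-2,-35,0,0,0,-1,-2,-55,0,0,0,-1,-2,-73,0,0,0,-1,-2,-88,0,0,0,-1,-2,-101,0,0,0,-1,-2,-112,0,0,0,-1,-2,-119,0,0,0,-1,-2,-122,0,0,0,-1,-2,-122,0,0,0])

```text
time_s: 34.85
tool_pos: [0.4799, -0.3002, 0.0463]
ee_rot: [-0.034, 0.999, -0.001, -0.003]
wrist_force: [-0.8, 0.5, 0.1]
finger_gap: 0.854
```

Request:
send_rows(steps=[0,0,0,0,0,0,0,0,0,0,0,0,0,0,0,0,0,0,0,0,0,0,0,0,0,0,0,0,0,0], jaw=0, squeeze=20)

```text
time_s: 35.35
tool_pos: [0.4803, -0.3001, 0.0468]
ee_rot: [-0.034, 0.999, -0.001, -0.002]
wrist_force: [-0.1, 1.3, 5.2]
finger_gap: 0.674
```

```bash
python3 - <<'E'
from h import *
st=state(); print(st["tool_pos"],st["wrist_force"],st["finger_gap"]*92,st["joint_positions"].round(2))
print(delta(cw(-.098,-.05,.21),tgt(0)))
E
```

```text
[ 0.48025484 -0.30009157  0.04677472] [-0.10286748  1.27656822  5.24785476] 61.976887347400925 [ 1.05  0.73 -0.73  1.89  0.68  0.79  1.58]
(array([ 77.1, 269.9, 163.2]), array([ 0.002, -0.004, -0.004]))
```

Request:
send_rows(steps=[0,0,15,0,0,0,0,0,40,0,0,0,0,0,72,0,0,0,0,0,108,0,0,0,0,4,144,0,0,0,3,14,172,0,0,0,9,32,185,0,0,0,16,56,185,0,0,0,24,84,185,0,0,0,32,112,185,0,0,0,40,140,185,0,0,0,48,168,185,0,0,0,56,196,185,0,0,0,64,224,185,0,0,0,71,248,180,0,0,0,75,262,172,0,0,0,77,269,162,0,0,0,77,269,150,0,0,0,77,269,145,0,0,0,77,269,145,0,0,0])

```text
time_s: 37.35
tool_pos: [0.5564, -0.0323, 0.1904]
ee_rot: [-0.033, 0.999, -0.001, -0.003]
wrist_force: [-0.8, -0.3, -2.2]
finger_gap: 0.672
```

```bash
python3 - <<'E'
from h import *
st=state(); print(st["tool_pos"],st["wrist_force"],st["finger_gap"]*92,st["joint_positions"].round(2))
print(delta(cw(-.098,-.05,.072),tgt(0)))
s=capture("side");t=capture("top");crop(t,250,120,430,255,"tH",4);crop(s,250,120,410,250,"sH",5)
E
```

```text
[ 0.55638378 -0.03228663  0.19044933] [-0.77448389 -0.26622426 -2.1758162 ] 61.85641059965022 [ 0.69  0.55 -0.91  1.82  0.5   1.03  1.21]
(array([   1. ,    2.1, -118.4]), array([ 0.002, -0.007, -0.003]))
```

View pics/tH.png

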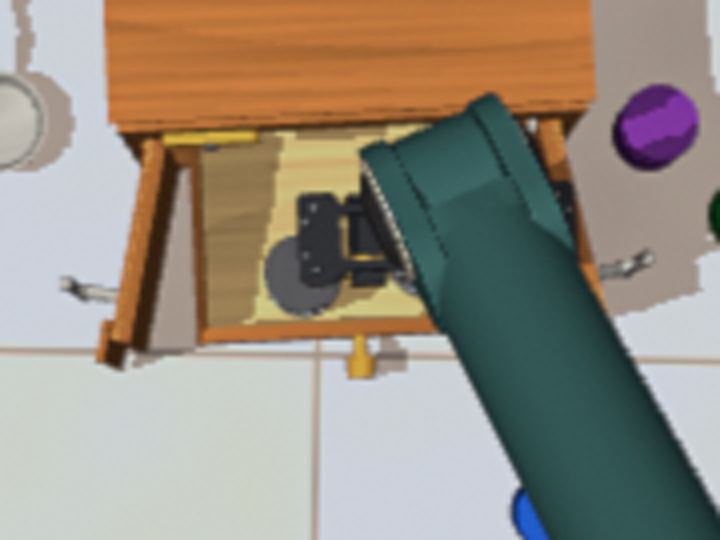

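View pics/sH.png

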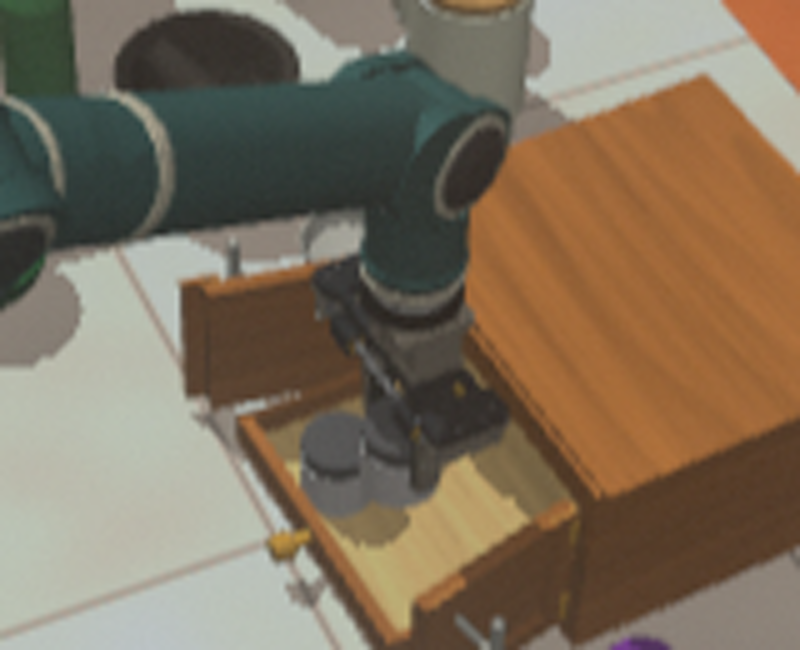

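Request:
send_rows(steps=[1,7,-10,0,0,0,1,7,-25,0,0,0,1,7,-40,0,0,0,1,7,-55,0,0,0,1,7,-68,0,0,0,1,7,-80,0,0,0,1,7,-90,0,0,0,1,7,-99,0,0,0,1,7,-107,0,0,0,1,7,-113,0,0,0,1,7,-117,0,0,0,1,7,-117,0,0,0])

```text
time_s: 38.65
tool_pos: [0.558, -0.025, 0.0743]
ee_rot: [-0.033, 0.999, -0.001, -0.003]
wrist_force: [0.2, 0.5, -1.6]
finger_gap: 0.675
```

```bash
python3 - <<'E'
from h import *
st=state(); print(st["tool_pos"],st["wrist_force"],st["finger_gap"]*92)
s=capture("side");t=capture("top");crop(t,250,120,430,255,"tI",4);crop(s,250,120,410,250,"sI",5)
E
```

```text
[ 0.55803703 -0.02497882  0.07433551] [ 0.21559863  0.54964318 -1.63183737] 62.11825084765358
```

View pics/tI.png

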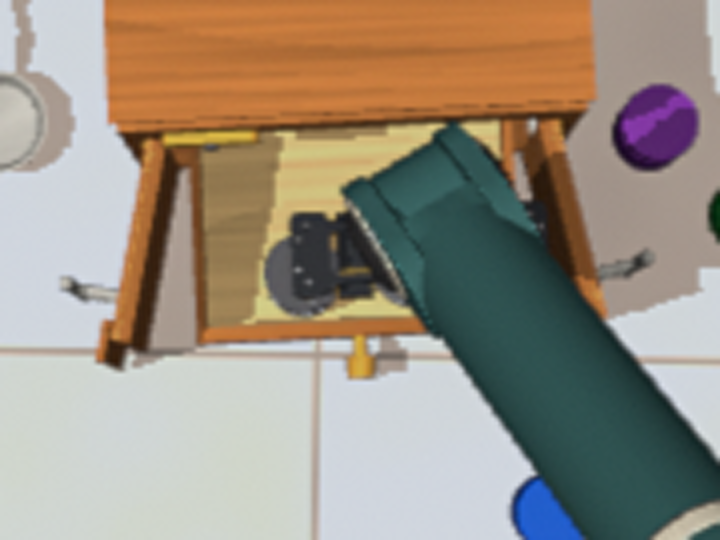

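View pics/sI.png

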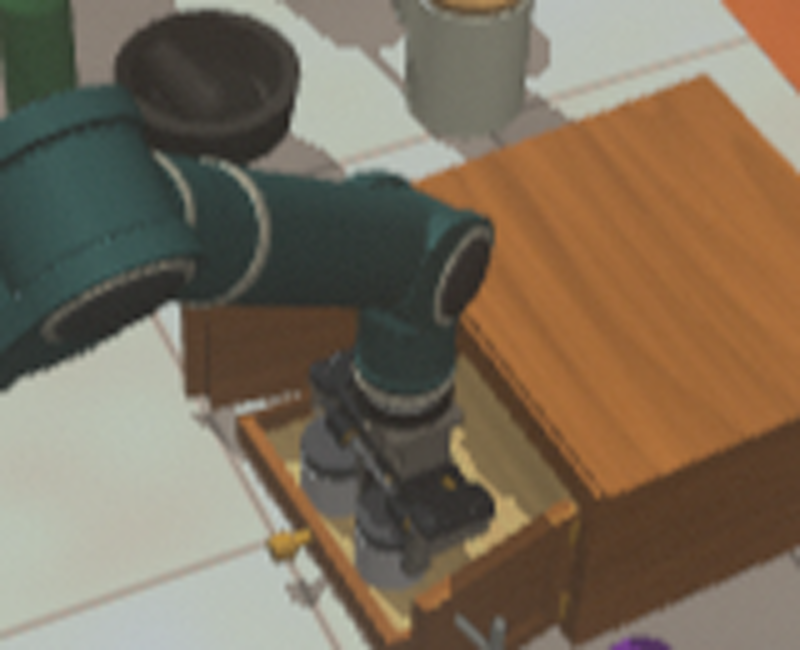

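Request:
send_rows(steps=[0,0,-2,0,0,0,0,0,-3,0,0,0,0,0,-4,0,0,0,0,0,-4,0,0,0])

```text
time_s: 39.15
tool_pos: [0.5584, -0.025, 0.0709]
ee_rot: [-0.033, 0.999, -0.001, -0.002]
wrist_force: [0.1, -0.2, -2.1]
finger_gap: 0.669
```

Request:
send_rows(steps=[0,0,0,0,0,0,0,0,0,0,0,0,0,0,0,0,0,0,0,0,0,0,0,0], jaw=0.76)

```text
time_s: 39.55
tool_pos: [0.5585, -0.025, 0.071]
ee_rot: [-0.033, 0.999, -0.001, -0.002]
wrist_force: [1.0, 0.2, -0.3]
finger_gap: 0.757
```

Request:
send_rows(steps=[0,0,12,0,0,0,0,0,30,0,0,0,0,0,60,0,0,0,0,0,95,0,0,0,0,0,125,0,0,0,0,0,140,0,0,0])

```text
time_s: 40.15
tool_pos: [0.5598, -0.0244, 0.2151]
ee_rot: [-0.034, 0.999, -0.001, 0.001]
wrist_force: [-0.2, -0.2, 0.3]
finger_gap: 0.758
```

```bash
python3 - <<'E'
from h import *
st=state(); print(st["tool_pos"],st["wrist_force"],st["finger_gap"]*92,st["joint_positions"].round(2))
s=capture("side");t=capture("top");crop(t,250,120,430,255,"tJ",4);crop(s,250,120,410,250,"sJ",5)
for tl in (.3,.6): print(tl,delta(cw(-.20,0,.20),tgt(0,tl)),delta(cw(-.176,0,.042),tgt(0,tl)))
E
```

```text
[ 0.55984548 -0.02442342  0.21514076] [-0.24816223 -0.22167026  0.30101169] 69.69996513463114 [ 0.69  0.52 -0.93  1.8   0.48  1.06  1.22]
0.3 (array([-107.4,   38.1,  -13.8]), array([ 0.022, -0.299, -0.002])) (array([ -83.4,   39.6, -171.8]), array([ 0.022, -0.299, -0.002]))
0.6 (array([-107.4,   38.1,  -13.8]), array([ 0.042, -0.598, -0.002])) (array([ -83.4,   39.6, -171.8]), array([ 0.042, -0.598, -0.002]))
```

View pics/tJ.png

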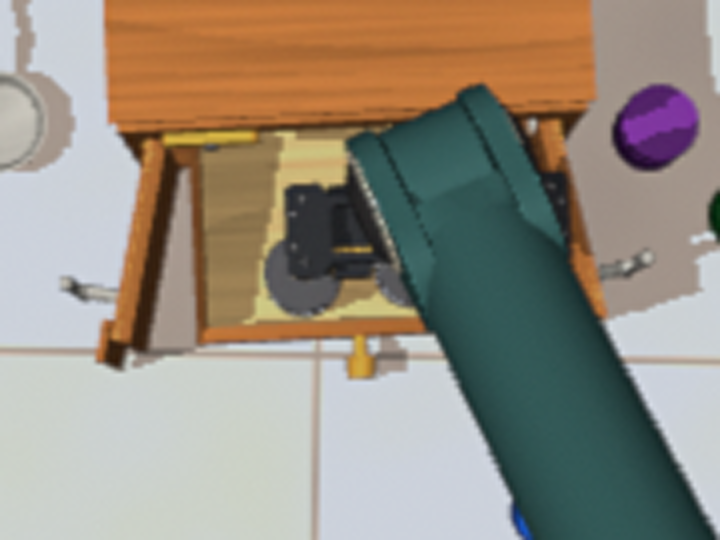

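View pics/sJ.png

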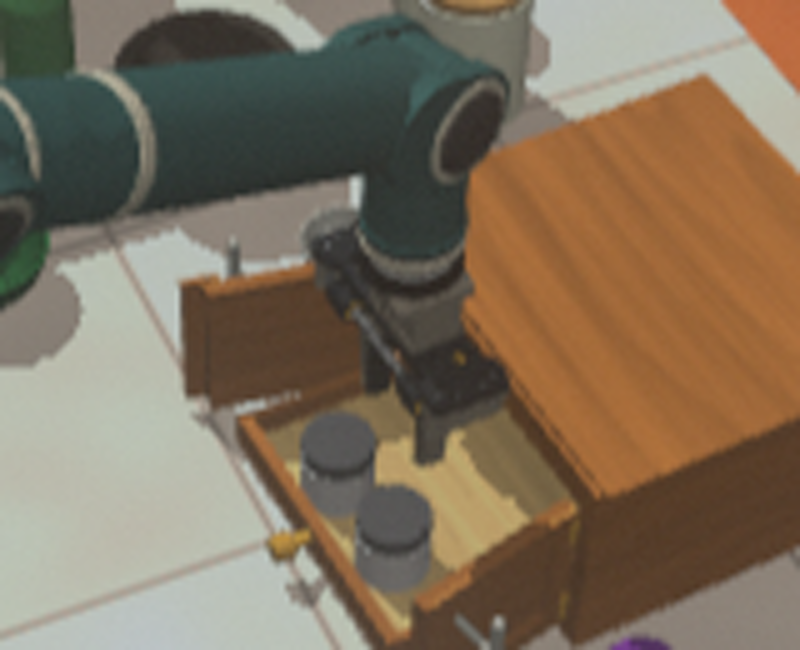

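Request:
send_rows(steps=[-8,4,0,0,0,0,-22,10,0,0,0,0,-38,17,0,0,0,0,-54,25,0,0,0,0,-70,32,0,0,0,0,-82,38,0,0,0,0,-88,40,0,0,0,0,-88,40,0,0,0,0], jaw=0.6)

```text
time_s: 41.05
tool_pos: [0.471, 0.0152, 0.2134]
ee_rot: [-0.034, 0.999, -0.002, -0.0]
wrist_force: [0.9, -0.2, -0.6]
finger_gap: 0.598
```

```bash
python3 - <<'E'
from h import *
st=state(); print(st["tool_pos"],st["wrist_force"],st["finger_gap"]*92,st["joint_positions"].round(2))
for tl in (.2,.3): print(tl,delta(cw(-.176,0,.042),tgt(0,tl)))
s=capture("side");t=capture("top");crop(t,250,120,430,255,"tK",4)
cv2.imwrite("pics/sK.png",s["color"])
print(proj(t,cw(-.174,0,.038)))
E
```

```text
[0.4709604  0.01520169 0.21342339] [ 0.9170756  -0.1952423  -0.56724865] 55.05509101546775 [ 0.76  0.37 -1.02  2.    0.39  0.98  1.18]
0.2 (array([   5.4,   -0.5, -171.4]), array([ 0.016, -0.2  , -0.003]))
0.3 (array([   5.4,   -0.5, -171.4]), array([ 0.023, -0.299, -0.003]))
[339.93453909 211.40031648]
```

View pics/tK.png

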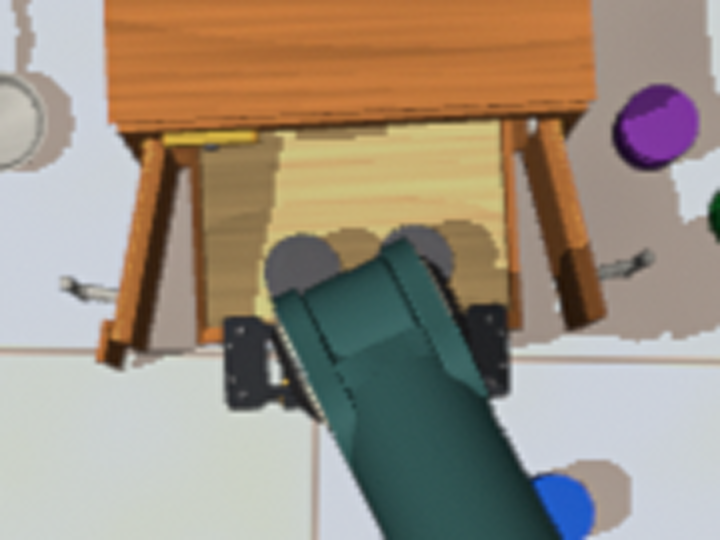

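View pics/sK.png

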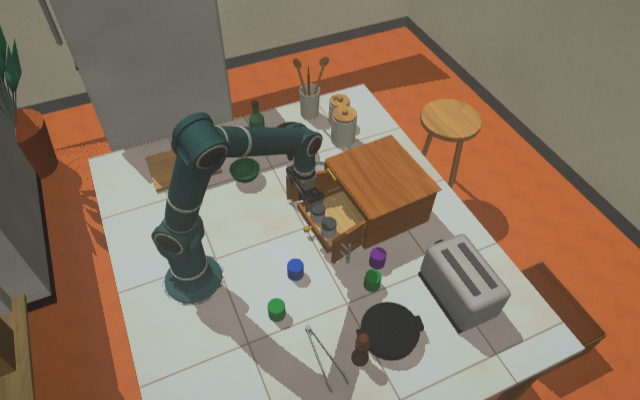

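Request:
send_rows(steps=[0,0,-15,0,0,0,0,0,-38,0,-0.03,0,1,0,-60,0,-0.06,0,2,0,-80,0.01,-0.09,0,3,0,-98,0.01,-0.12,0,4,0,-114,0.01,-0.15,0,5,0,-128,0.01,-0.18,0,5,0,-141,0.02,-0.2,0,5,0,-152,0.02,-0.2,0,5,0,-161,0.02,-0.2,0,5,0,-168,0.02,-0.2,0,5,0,-171,0.02,-0.2,0,5,0,-171,0.02,-0.2,0])

```text
time_s: 42.45
tool_pos: [0.4769, 0.015, 0.0421]
ee_rot: [-0.033, 0.994, 0.006, 0.1]
wrist_force: [-0.5, -0.2, 0.9]
finger_gap: 0.6
```

```bash
python3 - <<'E'
from h import *
st=state(); print(st["tool_pos"],st["wrist_force"],st["finger_gap"]*92,st["joint_positions"].round(2))
print(delta(cw(-.174,0,.042),tgt(0,.2)))
s=capture("side");t=capture("top");crop(s,270,160,390,260,"sL",6)
E
```

```text
[0.47691682 0.01497323 0.04205294] [-0.49697297 -0.24770263  0.89040248] 55.22683205996485 [ 0.43  0.53 -0.62  2.25  0.92  0.38  0.69]
(array([ 1.4, -0.1, -0.1]), array([-0.004,  0.   , -0.002]))
```

View pics/sL.png

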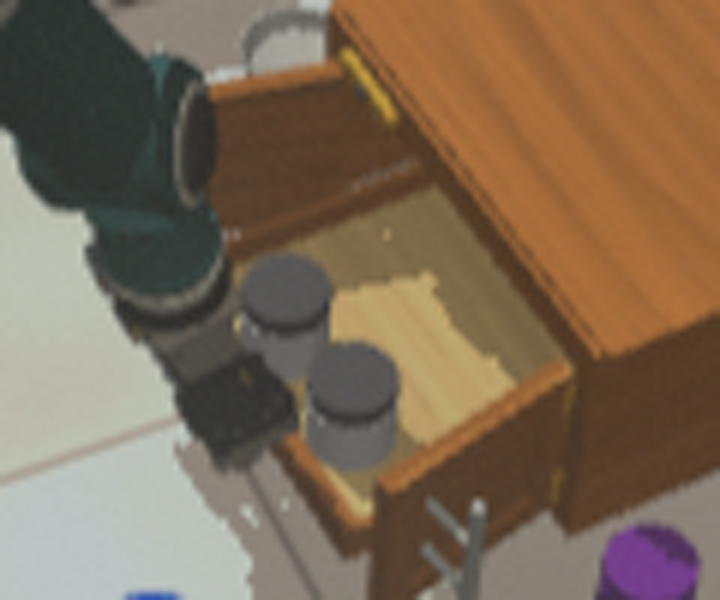

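Request:
send_rows(steps=[0,0,0,0,0,0,0,0,0,0,0,0,0,0,0,0,0,0,0,0,0,0,0,0,0,0,0,0,0,0], jaw=0, squeeze=25)

```text
time_s: 43.05
tool_pos: [0.4774, 0.0147, 0.0429]
ee_rot: [-0.033, 0.994, 0.005, 0.101]
wrist_force: [-0.8, 0.5, 2.6]
finger_gap: 0.252
```

Request:
send_rows(steps=[3,0,0,0,-0.02,0,8,1,0,0,-0.05,0,14,1,0,0.01,-0.08,0,21,1,0,0.01,-0.12,0,28,2,0,0.01,-0.16,0,35,2,0,0.01,-0.2,0,42,3,0,0.02,-0.24,0,49,3,0,0.02,-0.28,0,56,4,0,0.02,-0.32,0,63,4,0,0.02,-0.36,0,70,5,0,0.03,-0.4,0,77,5,0,0.03,-0.44,0,84,5,0,0.03,-0.48,0,90,6,0,0.03,-0.5,0,96,6,0,0.03,-0.5,0,100,6,0,0.03,-0.5,0,100,6,0,0.03,-0.5,0])

```text
time_s: 44.75
tool_pos: [0.5776, 0.0213, 0.0426]
ee_rot: [-0.032, 0.938, 0.012, 0.344]
wrist_force: [2.5, 2.6, -5.6]
finger_gap: 0.252
```

```bash
python3 - <<'E'
from h import *
st=state(); print(st["tool_pos"],st["wrist_force"],st["finger_gap"]*92,st["joint_positions"].round(2))
print(delta(cw(.031,0,.042),tgt(0,np.pi/4)))
s=capture("side");t=capture("top");crop(s,270,160,390,260,"sM",6);crop(t,250,120,430,255,"tM",4)
E
```

```text
[0.57760786 0.02126247 0.04262426] [ 2.45085508  2.63979663 -5.60816988] 23.221012755822066 [ 0.55  0.74 -0.76  2.33  2.51  0.63 -0.71]
(array([105.3,   6.7,  -0.6]), array([ 0.004, -0.083, -0.004]))
```

View pics/sM.png

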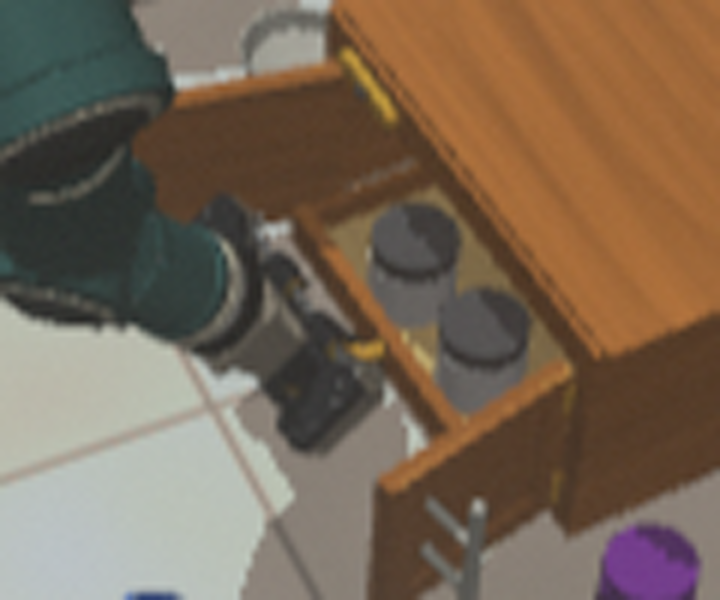

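View pics/tM.png

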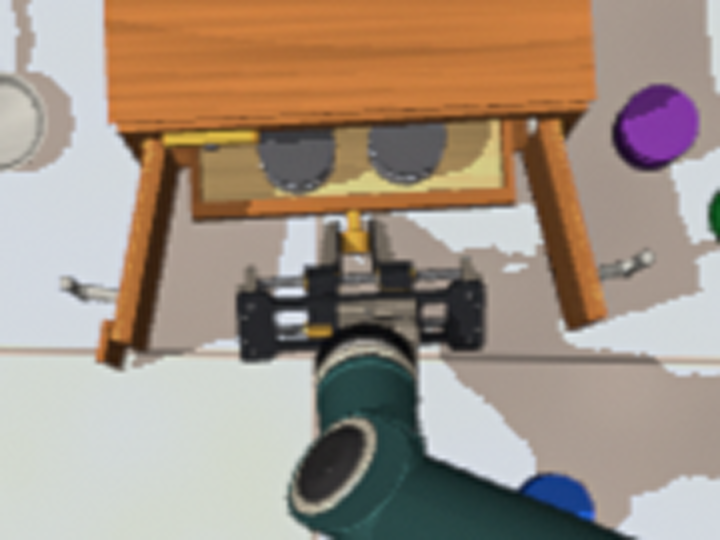

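Request:
send_rows(steps=[3,0,0,0,-0.01,0,9,1,0,0,-0.03,0,16,1,0,0,-0.05,0,23,1,0,0,-0.07,0,31,2,0,0,-0.08,0,39,2,0,0,-0.08,0,47,3,0,0,-0.08,0,55,3,0,0,-0.08,0,63,4,0,0,-0.08,0,71,4,0,0,-0.08,0,79,5,0,0,-0.08,0,86,5,0,0,-0.08,0,92,6,0,0,-0.08,0,97,6,0,0,-0.08,0,101,6,0,0,-0.08,0,104,6,0,0,-0.08,0,106,7,0,0,-0.08,0,106,7,0,0,-0.08,0])

```text
time_s: 46.65
tool_pos: [0.6813, 0.028, 0.0425]
ee_rot: [-0.032, 0.924, 0.011, 0.38]
wrist_force: [-16.8, -0.8, 12.2]
finger_gap: 0.256
```

```bash
python3 - <<'E'
from h import *
st=state(); print(st["tool_pos"],st["wrist_force"],st["finger_gap"]*92,st["joint_positions"].round(2))
s=capture("side");t=capture("top");crop(s,310,150,400,250,"sN",7);crop(t,250,120,430,255,"tN",4)
E
```

```text
[0.68127847 0.02804712 0.04245591] [-16.84484702  -0.76084143  12.18846028] 23.593162254915867 [ 0.49  0.83 -0.72  2.14  2.53  0.62 -0.66]
```

View pics/sN.png

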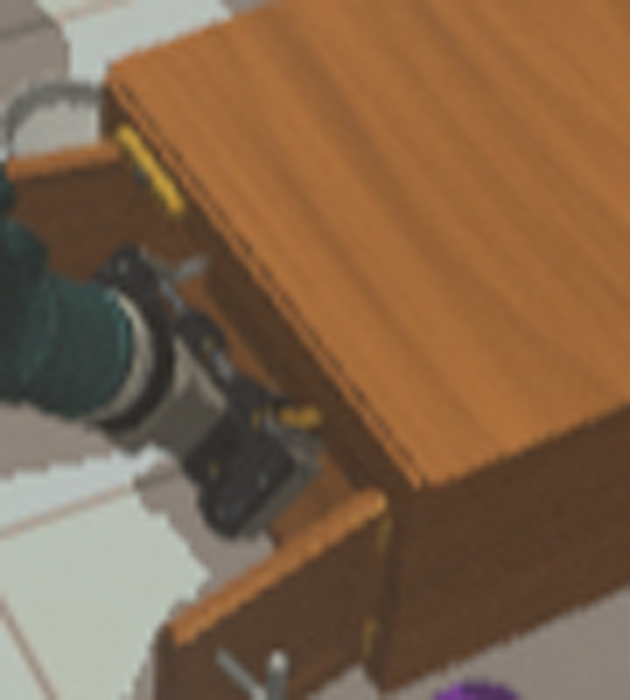

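Request:
send_rows(steps=[2,0,0,0,0,0,3,0,0,0,0,0,4,0,0,0,0,0,4,0,0,0,0,0])

```text
time_s: 47.15
tool_pos: [0.6816, 0.0281, 0.0422]
ee_rot: [-0.033, 0.925, 0.01, 0.379]
wrist_force: [-27.5, -2.3, 21.7]
finger_gap: 0.252
```

Request:
send_rows(steps=[-3,0,0,0,0,0,-3,0,0,0,0,0,-3,0,0,0,0,0,-3,0,0,0,0,0,-3,0,0,0,0,0], jaw=0.55)

```text
time_s: 47.65
tool_pos: [0.6793, 0.0276, 0.0423]
ee_rot: [-0.033, 0.925, 0.01, 0.379]
wrist_force: [-0.5, -0.3, -0.3]
finger_gap: 0.552
```

Request:
send_rows(steps=[-6,0,6,0,0,0,-14,-1,14,0,0,0,-24,-2,24,0,0,0,-34,-2,34,0,0,0,-46,-3,46,0,0,0,-58,-4,57,0,0,0,-70,-4,68,0,0.05,0,-84,-5,80,-0.01,0.12,0,-98,-6,92,-0.01,0.2,0,-112,-7,106,-0.02,0.28,0,-126,-8,122,-0.02,0.36,0,-140,-9,140,-0.03,0.44,0,-154,-10,160,-0.03,0.52,0,-166,-11,180,-0.04,0.6,0,-176,-11,200,-0.05,0.7,0,-180,-12,215,-0.05,0.77,0,-180,-12,225,-0.05,0.77,0,-180,-12,225,-0.05,0.77,0])

```text
time_s: 49.45
tool_pos: [0.5001, 0.0171, 0.2729]
ee_rot: [-0.036, 0.999, -0.001, 0.005]
wrist_force: [1.0, 0.2, -0.8]
finger_gap: 0.548
```

```bash
python3 - <<'E'
from h import *
st=state(); print(st["tool_pos"],st["wrist_force"],st["finger_gap"]*92,st["joint_positions"].round(2),st["time_s"])
s=capture("side");t=capture("top");crop(s,280,130,440,260,"sO",5);cv2.imwrite("pics/sO2.png",s["color"]);crop(t,230,110,430,255,"tO",4)
print(proj(s,cw(.031,0,.038)))
E
```

```text
[0.50012251 0.01711671 0.27289038] [ 1.01158035  0.20868195 -0.82999677] 50.412228168302505 [ 0.69  0.3  -0.93  1.88  0.28  1.08  1.29] 49.45
[349.39071822 211.5775881 ]
```

View pics/sO.png

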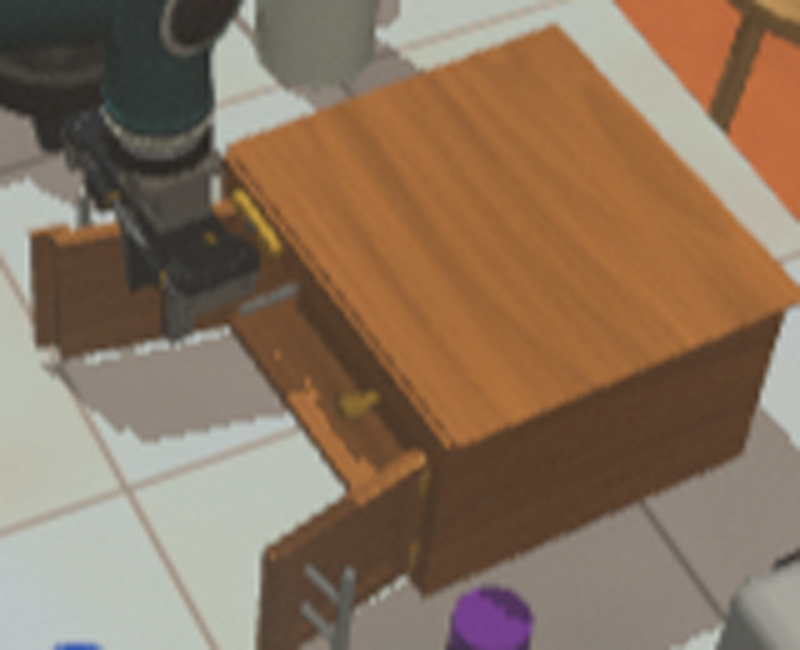

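View pics/tO.png

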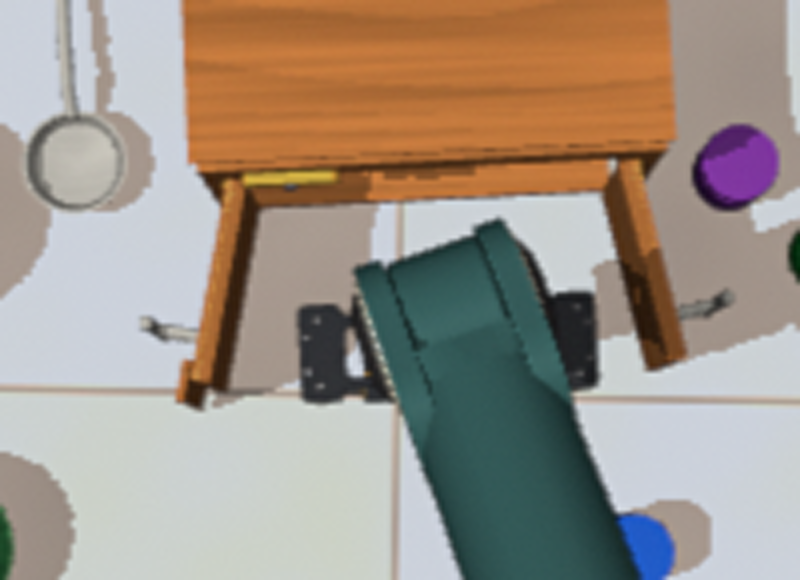

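```bash
python3 - <<'E'
from bench import sign_off
print(sign_off())
E
```

```text
the job is handed in; nothing more can be done
None
```

I carried out the whole job and handed it in at about 49.5 s. `sign_off()` reported no verdict.

**What I did**
- I pushed the brass button over to the right, pressed it level, and opened first the left door and then the right, both to about 1.75 rad as I commanded them.
- I pulled the tray about 206 mm out to its stop. The stop showed as a 14 N reaction.
- I stood both metal tins with dark lids upright in the tray, then pushed it home by the knob. Only two were on the ledge, and I left the blue, green and purple look-alikes alone.
- The second tin was knocked about 28 mm aside while I was placing the first, so I located it again before gripping it.

**Last checks**
- **Tray:** at the end it stood against a hard stop, with 27 N and no further movement. The knob is back at its starting pixel, about (352, 210.5) in the side view.
- **Doors and gripper:** both doors stand wide open and the button is level. The gripper is empty and clear, with about 1 N on the wrist.
- **One small disagreement:** the tool stopped about 2 mm short of where I expected for a fully home tray, which is within the 8 mm allowed.

**Not checked**
- **Tins once home:** they are under the rail and out of view. I last saw them upright with the tray half in.
- **Other things on the ledge:** I did not measure their positions again at the end. No unexpected contact showed in the forces or pictures.

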